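# Weigh and tip out a cup of pipe plugs

## Task

Lift the cup of pipe plugs out of its nest and stand it upright on the scale's pan, letting go of it so that it is weighed full. Then take it by its handle, pour all six plugs into the open tub, and stand the empty cup upright back on the pan and let go of it, so that it is weighed empty. Keep the tub standing and leave the lidded tub, the can and the wrench where they are.

Things in the scene. Friction and masses are not known exactly. Their poses are not given: they have to be found in the camera images.
- cup_center (a point): The white plastic cup: round, open, 100 mm high, outside diameter 54 mm at the base, 64 mm at the rim, 3 mm wall, 5 mm floor, 0.11 to 0.21 kg. The point is on its axis, 50 mm above its underside; z: out of the mouth; x: towards its one handle. It starts in the nest on a 4 mm floor, with the six plugs filling its lower 45 mm.
- cup_handle (a point): The middle of the cup's handle, a flat straight bar 12 mm thick (along y), 24 mm tall, running level from the cup's wall out to 102 mm from its axis. The point is 82 mm from the axis and 38 mm above the cup's underside, axes as cup_center.
- nest: Fixed grey steel holder, 58 mm high: a 74 mm square pocket for the cup and, towards its x, a 28 mm slot in which the handle lies sunk between solid cheeks, out of the fingers' reach. Origin under the pocket's centre on the bench; x along the slot; it runs from -48 to 114 mm in x, 90 mm wide. The cup's top 46 mm stands clear; it lifts straight up.
- scale_pan (a point): The bench scale, fixed: a low grey box with a flat 150 x 150 mm steel pan. The point is the centre of the pan's top, 45 mm above the bench. It has a lower, 35 mm high readout panel on its -x side, ending 120 mm from the pan's centre. It does not give way.
- tub_mouth (a point): The open tub: round white plastic, loose, 0.3 kg, 90 mm high, outside diameter 112 mm at the base and 130 mm at the rim, 3 mm wall. The point is the centre of its mouth, 90 mm above the bench. It stands on the opposite side of the scale from the nest.
- lidded_tub_center (a point): A bystander: the tub's closed twin, with a lid, 134 mm across and 97 mm high. The point is its centre.
- can_center (a point): A bystander: a steel can with a paper band, 68 mm across, 60 mm high. The point is its centre.
- wrench: A bystander: a steel wrench lying on the bench. Origin at its underside, x along its length.
- plug0_center (a point): Pipe plug 1 of 6: a squat grey plastic cylinder, 18 mm across and 18 mm high, 14 g, smooth and slippery (friction about 0.25). The point is its centre. All six start in the cup.
- plug1_center (a point): Pipe plug 2 of 6: a squat grey plastic cylinder, 18 mm across and 18 mm high, 14 g, smooth and slippery (friction about 0.25). The point is its centre. All six start in the cup.
- plug2_center (a point): Pipe plug 3 of 6: a squat grey plastic cylinder, 18 mm across and 18 mm high, 14 g, smooth and slippery (friction about 0.25). The point is its centre. All six start in the cup.
- plug3_center (a point): Pipe plug 4 of 6: a squat grey plastic cylinder, 18 mm across and 18 mm high, 14 g, smooth and slippery (friction about 0.25). The point is its centre. All six start in the cup.
- plug4_center (a point): Pipe plug 5 of 6: a squat grey plastic cylinder, 18 mm across and 18 mm high, 14 g, smooth and slippery (friction about 0.25). The point is its centre. All six start in the cup.
- plug5_center (a point): Pipe plug 6 of 6: a squat grey plastic cylinder, 18 mm across and 18 mm high, 14 g, smooth and slippery (friction about 0.25). The point is its centre. All six start in the cup.
Mind the look-alikes: they are no part of the job. Several things look just like the part that bears scale_pan: the one meant starts farthest to the robot's left. What is shaped like the part that bears cup_center but pink is not meant.

How it is judged:
By the outcome, as a careful person would: the job done as asked, in the order asked, and still so for the second after the job is handed in, with the robot touching nothing.
It also fails if it takes over 72 s, if anything falls off the work surface, if the arm or the gripper's body presses on something with over 40 N, if the wrist force passes 120 N, or if a joint passes its speed limit or range.

## Robot

A 6-joint arm with a two-finger parallel gripper is mounted at the origin on the work surface. World frame = base frame: x ahead of the robot, y to its left, z up, the work surface at z = 0. Lengths are in mm, angles in degrees, forces in N, time in s.
With the tool pointing down it reaches from about 350 to 775 mm from the base axis. Payload 5.5 kg.
Tool frame: the origin (TCP) lies at the very end of the fingers, on their centre line; the grasp point (between the pads) lies 19 mm behind it; z points along the fingers, y is the direction in which the jaws open and shut (so a half turn about z gives the same grasp; the last joint's range is limited). The gripper opens to 85 mm and grips with 20 to 120 N. Pads are 22 mm wide; open, the fingers measure 114 mm over their backs; the gripper's body (76 mm by 85 mm) begins 54 mm behind the grasp point. The pads swing forward as they close: fully open they stand 13 mm farther back than shut.
Start: joints at [59.668, 17.945, 2.641, 74.691, 0, 82.002], TCP at [218.53, 531.899, 231.323] pointing down, gripper open.
Joint ranges: [-158.12, 158.12], [-49.38, 96.58], [-58.88, 72.47], [-126.05, 133.96], [-84.25, 85.87], [-180, 180]. Speed limits (degrees/s): [147.25, 147.25, 180, 180, 180, 180].

## Interface

Orientations are given as a 3x3 rotation matrix whose columns are the frame's x, y, z axes.
In Python, from workcell import ctrl gives the robot as it stands. The module is installed in compiled form; this text tells all that it offers.
- The arm moves only by the tool step_arm, never from a script. Its argument "commands" is a list of rows, each a list of 5 numbers: the finger opening in m, from 0 to 0.0854, then the shift along the tool's x, y, z in m, then the turn about the tool's z in rad. In form: [[fingers, x, y, z, turn], ...]. A call has 1 to 10 rows; each row shifts and turns the pose as measured when the row begins, along the tool's axes as they then stand; what a row does not reach is not made up. A row lasts 1/8 s, in which the tool goes at most 62.5 mm and 10.7 degrees, less where a joint would pass 70% of its speed; a pose out of reach is approached as far as the arm can. A call with a gripper value outside its range is refused whole. The fingers move at their own pace and stop on an object; "grip_force" is the grip in N (left out, the last holds). Time passes only in rows, so rows that do not move let the fingers close. It gives the time, the measured TCP pose, the force and the opening at its end, in the units of the state.
- ctrl.get_obs(): the state, without advancing time (a new reading comes with each control period).
- ctrl.read_camera(name): name is "scene" or "top" or "wrist"; returns (picture, depth): 420x560x3 uint8, red, green, blue; 420x560 float32, mm along the optical axis (not along the pixel's ray), 0 where there is no reading.
- ctrl.camera_info(name): a dict with "fx", "fy", "cx", "cy" (pixels), "R" (3x3) and "t" (3): a world point X has camera coordinates R X + t; the wrist camera has in their place "mount" (4x4, takes a point from camera to tool coordinates, whose origin is the TCP and whose axes are the flange's). Camera axes: x right, y down, z forward; pixel columns grow to the right and rows downward; lengths in mm; the calibration is good to about 2 mm. A picture is of the moment at which its call begins: read the wrist's pose just before it. camera_info takes no time and is no camera call.
- ctrl.close_job(): hands the job in, once; it reports no verdict.
The state is a dict: "time": time; "q": joint angles; "dq": joint speeds; "joint_torque": joint torques, N m; "tcp_pos": TCP position; "tool_rot": TCP orientation; "force": force on the tool from outside, world axes, zero at the start; "wrist_torque": the same for the moment, N m; "gripper_width": opening from 0.0 (shut) to 1.0 (fully open).
Only numpy, scipy, OpenCV 4.12 (cv2) and the standard library are available. Lean on these libraries where they do the work, as an engineer would, in place of code of your own. Each camera call takes 0.05 s, during which the arm holds its last target.

## Working session

There is one attempt and no reset: what is moved stays moved. The work goes in short steps, Python scripts to look and compute and a tool call to move; the robot and the scene stay as the last step left them, time stands still between calls to the robot, and variables do not carry over. Pictures are saved under pics/ and viewed, and the job is handed in when it is done.

Besides the shell and the picture viewer there is one more tool, called after "Call:" as name(argument=value, ...) on one line, values as JSON. step_arm: Moves the arm, as the interface text tells. Its arguments: {"type":"object","properties":{"commands":{"type":"array","items":{"type":"array","items":{"type":"number"}}},"grip_force":{"type":"number"}},"required":["commands"]}

```bash
mkdir -p pics; cat > h.py <<'E'
import numpy as np, cv2
from workcell import ctrl
def save(n,im): cv2.imwrite('pics/'+n+'.png',im[:,:,::-1])
def cam(n):
    i=ctrl.camera_info(n)
    K=np.array([[i['fx'],0,i['cx']],[0,i['fy'],i['cy']],[0,0,1.]])
    if 'R' in i: return K,np.array(i['R']),np.array(i['t']).ravel()
    o=ctrl.get_obs(); M=np.array(i['mount']); R=np.array(o['tool_rot']); p=np.array(o['tcp_pos'])
    Rc=R@M[:3,:3]; c=R@M[:3,3]+p
    return K,Rc.T,-Rc.T@c
def ray(c,u,v):
    K,R,t=c; d=R.T@np.linalg.inv(K)@np.array([u,v,1.]); return -R.T@t,d
def onz(c,u,v,z):
    o,d=ray(c,u,v); return o+d*(z-o[2])/d[2]
def pts(c,D):
    K,R,t=c; v,u=np.mgrid[:D.shape[0],:D.shape[1]]
    P=np.stack([(u-K[0,2])/K[0,0]*D,(v-K[1,2])/K[1,1]*D,D],-1)
    return (P-t)@R
def proj(c,X):
    K,R,t=c; x=K@(R@np.array(X)+t); return x[:2]/x[2]
E
python3 - <<'E'
from h import *
o=ctrl.get_obs(); print({k:np.round(v,3).tolist() for k,v in o.items()})
np.set_printoptions(precision=2,suppress=True)
for n in ['scene','top','wrist']:
    c=cam(n); im,D=ctrl.read_camera(n); save(n+'0',im); np.savez('pics/'+n+'0.npz',im=im,D=D,K=c[0],R=c[1],t=c[2])
    print(n,c[0][0,0],-c[1].T@c[2], c[1][2])
print(ctrl.camera_info('wrist')['mount'])
E
```

```text
{'time': 0.0, 'q': [59.668, 17.991, 2.578, 74.691, -0.002, 82.002], 'dq': [-0.17, -0.025, -0.037, 0.059, 0.116, 0.053], 'joint_torque': [0.0, -48.062, 29.854, 0.02, 0.0, -0.0], 'tcp_pos': [218.26, 531.423, 230.415], 'tool_rot': [[-0.925, 0.38, -0.001], [0.38, 0.925, -0.002], [0.0, -0.002, -1.0]], 'force': [0.508, -0.792, -0.021], 'wrist_torque': [0.035, 0.009, -0.011], 'gripper_width': 0.998}
scene 469.88891363619683 [1352.43  293.77 1047.95] [-0.64 -0.23 -0.74]
top 530.2452146591817 [ 397.48   17.94 1402.54] [ 0.1  -0.01 -1.  ]
wrist 308.0229496516594 [142.54 562.61 372.31] [ 0.29 -0.12 -0.95]
[[  -0.     -0.95   -0.32   81.95]
 [   1.     -0.      0.     -0.2 ]
 [  -0.     -0.32    0.95 -141.78]
 [   0.      0.      0.      1.  ]]
```

View pics/scene0.png

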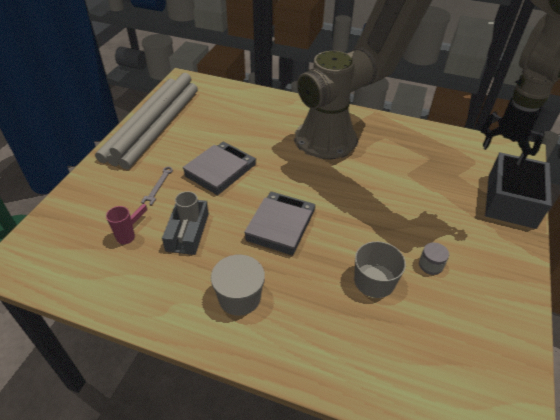

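View pics/top0.png

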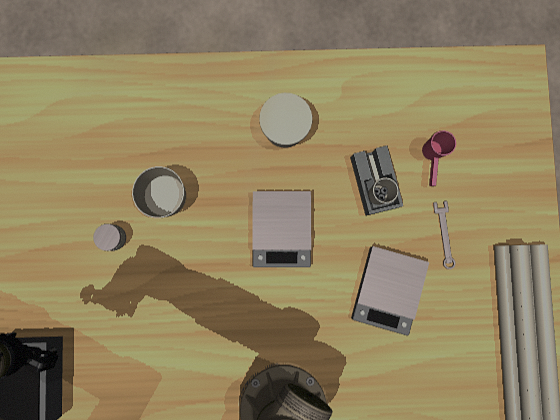

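View pics/wrist0.png

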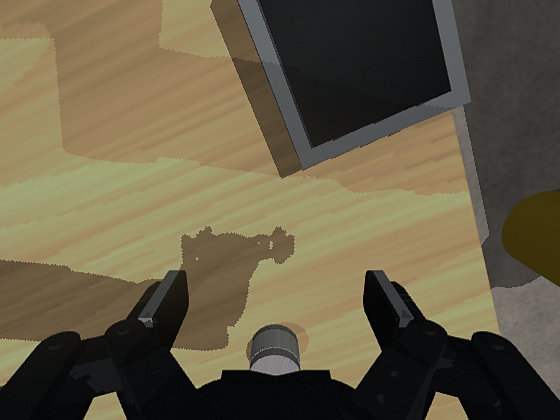

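The scene camera shows the nest with its cup at about (187,215), two scales at (280,222) and (220,167), the open tub at (378,270), the lidded tub at (238,287), the can at (433,258) and the pink cup at (121,225).

In the top view +y is to the left. The scale meant is the one at (282,228), the cup is at (384,190) and the tub at (160,192).

Next I'll measure positions.

```bash
python3 - <<'E'
from h import *
np.set_printoptions(precision=1,suppress=True)
S={n:np.load(f'pics/{n}0.npz') for n in ['scene','top']}
P={}
for n,s in S.items():
    c=(s['K'],s['R'],s['t']); P[n]=pts(c,s['D']); 
T=P['top']; im=S['top']['im'].astype(int)
def blob(name,box,zlo,zhi):
    u0,v0,u1,v1=box
    for n in ['top','scene']:
        Q=P[n].reshape(-1,3)
        m=(Q[:,2]>zlo)&(Q[:,2]<zhi)
        if n=='top':
            mm=np.zeros(T.shape[:2],bool); mm[v0:v1,u0:u1]=1; m&=mm.ravel()
            q=Q[m]; lo,hi=q[:,:2].min(0)-10,q[:,:2].max(0)+10
        else:
            m&=((Q[:,:2]>lo)&(Q[:,:2]<hi)).all(1); q=Q[m]
        if len(q)<5: print(name,n,len(q)); continue
        r=cv2.minAreaRect(q[:,:2].astype(np.float32)); ci=cv2.minEnclosingCircle(q[:,:2].astype(np.float32))
        print(name,n,len(q),'z',np.median(q[:,2]),'rect',np.round(r[0],1),np.round(r[1],1),round(r[2],1),'circ',np.round(ci[0],1),round(ci[1],1))
blob('scale pan',(240,180,325,275),39,55)
blob('scale all',(240,180,325,275),25,55)
blob('tub',(120,150,205,225),80,100)
blob('nest',(340,130,412,225),50,64)
blob('cup rim',(355,165,412,215),97,112)
blob('lid',(245,80,330,155),85,110)
blob('can',(85,215,130,260),50,70)
blob('scale2',(345,235,435,340),39,55)
blob('pink',(410,120,465,190),85,115)
print('bench z',np.median(T[60:120,20:120,2]),np.median(P['scene'][300:330,60:140,2]))
E
```

```text
scale pan top 3376 z 44.82215042347073 rect [459.   -5.3] [149.3 192.8] 88.2 circ [460.4  -7. ] 119.2
scale pan scene 2071 z 45.1475818862744 rect [464.1  -7.4] [151.  186.8] 88.2 circ [464.   -7.2] 115.9
scale all top 4412 z 43.74452023246427 rect [458.9  -5.4] [149.5 193.2] 88.3 circ [458.6  -6.6] 120.8
scale all scene 2622 z 44.37298166910353 rect [457.4  -7.1] [151.  202.1] 88.4 circ [456.4  -8.6] 123.4
tub top 301 z 88.6643149219893 rect [557.5 299.7] [127.8 128.8] 18.3 circ [558.3 299.7] 65.4
tub scene 376 z 87.09584954939942 rect [556.  297.9] [128.5 130.9] 65.2 circ [555.5 296.6] 67.3
nest top 1177 z 56.89134278991674 rect [ 577.9 -256.5] [162.3  91.6] 11.9 circ [ 578.  -255.8] 91.2
nest scene 834 z 57.516337559440814 rect [ 578.2 -257.4] [166.1  92.1] 12.4 circ [ 578.  -253.5] 91.9
cup rim top 115 z 103.01789975960608 rect [ 544.6 -264.2] [62.5 62.4] 59.5 circ [ 544.3 -264.4] 32.2
cup rim scene 125 z 101.78783398577491 rect [ 543.5 -265.8] [66.8 61.9] 26.3 circ [ 542.9 -266.7] 34.6
lid top 2187 z 96.75997358529291 rect [733.4 -23.2] [132.5 132.1] 72.3 circ [733.9 -23.3] 67.6
lid scene 1958 z 96.88008873227986 rect [733.8 -24.1] [132.6 133.2] 89.2 circ [733.2 -24.9] 68.6
can top 588 z 60.018594578480744 rect [450.4 435.8] [68.1 65.9] 62.2 circ [450.5 435.2] 35.3
can scene 434 z 59.52837425327197 rect [449.3 434.9] [65.8 68.2] 68.6 circ [448.8 434.5] 35.5
scale2 top 2535 z 41.70537208475077 rect [ 303.7 -282.6] [151.4 172.8] 72.6 circ [ 308.1 -282.8] 108.9
scale2 scene 1231 z 41.815655542762634 rect [ 304.5 -283.5] [154.5 176.8] 71.8 circ [ 313.4 -286.1] 106.2
pink top 183 z 96.65600701371697 rect [ 660.2 -415.7] [62.  62.2] 85.4 circ [ 661.  -415.6] 32.5
pink scene 225 z 95.25261796477334 rect [ 659.7 -418.7] [65.5 62.8] 58.7 circ [ 659.5 -417.7] 34.2
bench z 0.24701973326943555 -0.17668641806092317
```

```bash
python3 - <<'E'
import cv2
im=cv2.imread('pics/top0.png'); a=cv2.resize(im[130:230,340:470],None,fx=6,fy=6,interpolation=cv2.INTER_NEAREST); cv2.imwrite('pics/crop1.png',a[:600,:780])
E
```

```text
(no output)
```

View pics/crop1.png

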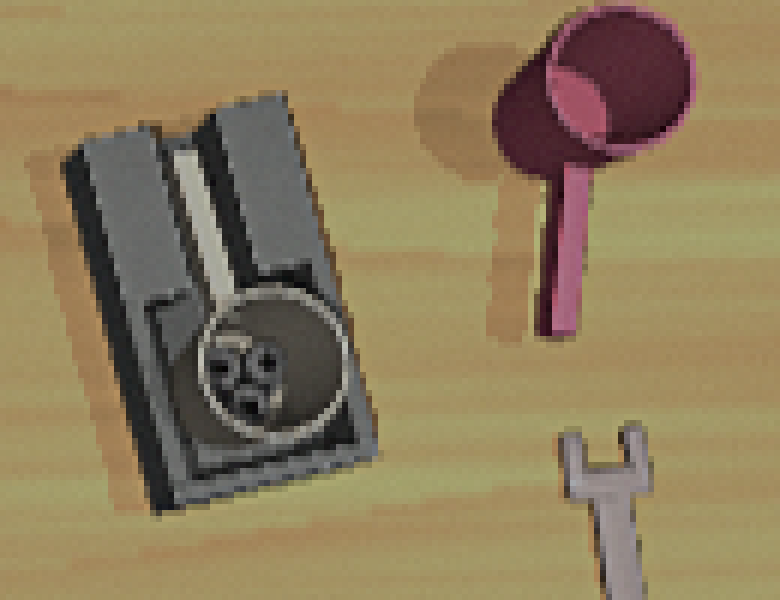

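```bash
cat >> h.py <<'E'
def state():
    o=ctrl.get_obs(); R=np.array(o['tool_rot'])
    print('t %.2f'%o['time'],'tcp',np.round(o['tcp_pos'],1),'xang %.1f'%np.degrees(np.arctan2(R[1,0],R[0,0])),'tilt',np.round(R[:,2],3),'F',np.round(o['force'],1),'M',np.round(o['wrist_torque'],2),'w %.1f'%(85.4*o['gripper_width']),'q6 %.0f'%o['q'][5])
    return o,R
def plan(target,xang=None,turnrows=None,n=None,vmax=50):
    """rows (x,y,z mm in tool axes, turn rad); turn given as signed tool turn in deg"""
    o,R=state(); d=np.array(target,float)-o['tcp_pos']
    n=n or max(1,int(np.ceil(np.linalg.norm(d)/vmax)))
    turn=0
    if xang is not None:
        a=np.degrees(np.arctan2(R[1,0],R[0,0])); turn=xang
    if abs(turn)>0: n=max(n,int(np.ceil(abs(turn)/9.5)))
    rows=[]
    tz=np.radians(turn)/n
    for k in range(n):
        c,s=np.cos(tz*k),np.sin(tz*k); Rk=R@np.array([[c,-s,0],[s,c,0],[0,0,1]])
        rows.append(np.r_[Rk.T@d/n/1000,tz])
    for r in rows: print(np.round(r,4).tolist())
E
python3 - <<'E'
from h import *
plan((544.5,-264.8,200),xang=145.7,n=20)
E
```

```text
t 0.15 tcp [218.3 531.5 230.6] xang 157.7 tilt [-0.001 -0.001 -1.   ] F [0.9 0.4 0. ] M [-0.    0.   -0.01] w 85.2 q6 82
[-0.0302, -0.0306, 0.0016, 0.1271]
[-0.0339, -0.0266, 0.0016, 0.1271]
[-0.037, -0.022, 0.0016, 0.1271]
[-0.0394, -0.0172, 0.0016, 0.1271]
[-0.0413, -0.012, 0.0016, 0.1271]
[-0.0425, -0.0067, 0.0016, 0.1271]
[-0.043, -0.0013, 0.0016, 0.1271]
[-0.0428, 0.0042, 0.0016, 0.1271]
[-0.0419, 0.0096, 0.0016, 0.1271]
[-0.0404, 0.0148, 0.0016, 0.1271]
[-0.0382, 0.0198, 0.0016, 0.1271]
[-0.0354, 0.0245, 0.0016, 0.1271]
[-0.032, 0.0288, 0.0016, 0.1271]
[-0.028, 0.0326, 0.0016, 0.1271]
[-0.0237, 0.0359, 0.0016, 0.1271]
[-0.0189, 0.0386, 0.0016, 0.1271]
[-0.0139, 0.0407, 0.0016, 0.1271]
[-0.0086, 0.0422, 0.0016, 0.1271]
[-0.0032, 0.0429, 0.0016, 0.1271]
[0.0023, 0.043, 0.0016, 0.1271]
```

Call:
step_arm(commands=[[0.085,-0.03,-0.0305,0.0015,0.127],[0.085,-0.034,-0.0265,0.0015,0.127],[0.085,-0.037,-0.022,0.0015,0.127],[0.085,-0.0395,-0.017,0.0015,0.127],[0.085,-0.0415,-0.012,0.0015,0.127],[0.085,-0.0425,-0.0065,0.0015,0.127],[0.085,-0.043,-0.0015,0.0015,0.127],[0.085,-0.043,0.004,0.0015,0.127],[0.085,-0.042,0.0095,0.0015,0.127],[0.085,-0.0405,0.015,0.0015,0.127]])

```text
time: 1.4
tcp_pos: [377.6, 120.5, 213.1]
tool_rot: [[0.124, 0.992, -0.001], [0.992, -0.124, -0.003], [-0.003, -0.001, -1.0]]
force: [0.5, 0.2, 0.9]
gripper_width: 0.993
```

Call:
step_arm(commands=[[0.085,-0.038,0.02,0.0015,0.127],[0.085,-0.0355,0.0245,0.0015,0.127],[0.085,-0.032,0.029,0.0015,0.127],[0.085,-0.028,0.0325,0.0015,0.127],[0.085,-0.0235,0.036,0.0015,0.127],[0.085,-0.019,0.0385,0.0015,0.127],[0.085,-0.014,0.0405,0.0015,0.127],[0.085,-0.0085,0.042,0.0015,0.127],[0.085,-0.003,0.043,0.0015,0.127],[0.085,0.0025,0.043,0.0015,0.127]])

```text
time: 2.65
tcp_pos: [521.3, -299.4, 196.5]
tool_rot: [[0.991, 0.131, -0.003], [0.131, -0.991, -0.001], [-0.003, 0.0, -1.0]]
force: [-0.4, 0.4, 1.4]
gripper_width: 0.991
```

```bash
python3 - <<'E'
from h import *
state()
c=cam('wrist'); im,D=ctrl.read_camera('wrist'); save('w1',im); np.savez('pics/w1.npz',im=im,D=D,K=c[0],R=c[1],t=c[2])
plan((544.5,-264.8,190),xang=0,n=3)
E
```

```text
t 2.65 tcp [ 521.3 -299.4  196.5] xang 7.5 tilt [-0.003 -0.001 -1.   ] F [-0.4  0.4  1.4] M [ 0.01 -0.06 -0.  ] w 84.6 q6 135
t 2.70 tcp [ 522.8 -304.8  195.6] xang 7.1 tilt [-0.001 -0.004 -1.   ] F [ 3.8 -5.6  0.3] M [-0.3  -0.21  0.02] w 84.4 q6 135
[0.0088, -0.0123, 0.0018, 0.0]
[0.0088, -0.0123, 0.0018, 0.0]
[0.0088, -0.0123, 0.0018, 0.0]
```

View pics/w1.png

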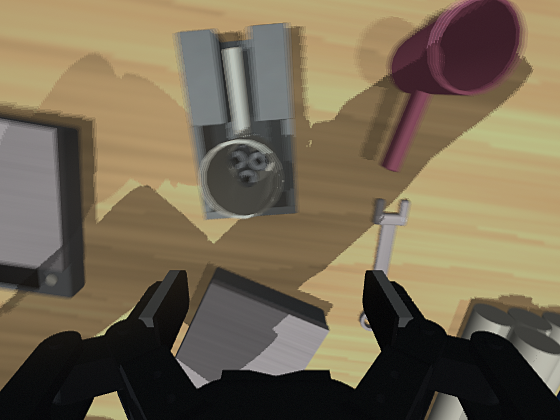

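Wrist view, taken while the arm was still settling: the cup rim is at about (242,178), the handle runs up to (233,50), and the pink cup is at the right. I'll centre over the cup and correct the angle.

Call:
step_arm(commands=[[0.085,0.009,-0.0125,0.002,-0.04],[0.085,0.009,-0.0125,0.002,-0.04],[0.085,0.009,-0.0125,0.002,0],[0.085,0,0,0,0]])

```text
time: 3.2
tcp_pos: [543.6, -259.0, 187.6]
tool_rot: [[0.978, 0.209, -0.004], [0.209, -0.978, -0.002], [-0.004, 0.001, -1.0]]
force: [0.2, -0.2, 0.0]
gripper_width: 0.994
```

```bash
python3 - <<'E'
from h import *
np.set_printoptions(precision=1,suppress=True)
state()
c=cam('wrist'); im,D=ctrl.read_camera('wrist'); save('w2',im); np.savez('pics/w2.npz',im=im,D=D,K=c[0],R=c[1],t=c[2])
Q=pts(c,D); m=(Q[...,2]>96)&(Q[...,2]<112)&(np.hypot(Q[...,0]-544,Q[...,1]+265)<45)
q=Q[m]; print(len(q),np.median(q[:,2]),cv2.minEnclosingCircle(q[:,:2].astype(np.float32)),cv2.minAreaRect(q[:,:2].astype(np.float32)))
m=(Q[...,2]>50)&(Q[...,2]<63)&(np.hypot(Q[...,0]-578,Q[...,1]+256)<105)
q=Q[m]; print(len(q),np.median(q[:,2]),cv2.minAreaRect(q[:,:2].astype(np.float32)))
E
```

```text
t 3.20 tcp [ 543.6 -259.   187.6] xang 12.1 tilt [-0. -0. -1.] F [ 0.2 -0.2  0. ] M [-0.  0. -0.] w 84.9 q6 135
1287 102.6243422524273 ((544.6326293945312, -266.4964599609375), 31.886796951293945) ((544.6423950195312, -266.5315856933594), (62.92021942138672, 62.86016845703125), 75.1815414428711)
10284 56.969125486140186 ((578.2326049804688, -258.9420166015625), (161.61553955078125, 90.29171752929688), 12.204540252685547)
```

View pics/w2.png

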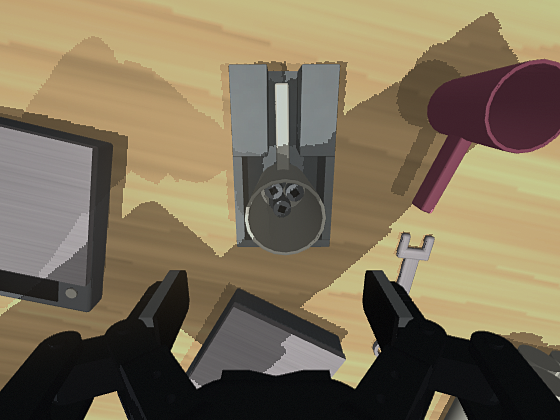

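```bash
python3 - <<'E'
from h import *
plan((544.3,-265.6,100),xang=0,n=4)
E
```

```text
t 3.25 tcp [ 543.5 -259.6  187.8] xang 12.1 tilt [-0.004 -0.002 -1.   ] F [ 0.2 -0.3 -1.5] M [-0.01 -0.04 -0.04] w 85.4 q6 135
[-0.0, 0.0015, 0.0219, 0.0]
[-0.0, 0.0015, 0.0219, 0.0]
[-0.0, 0.0015, 0.0219, 0.0]
[-0.0, 0.0015, 0.0219, 0.0]
```

Call:
step_arm(commands=[[0.085,0,0.002,0.01,0],[0.085,0,0.002,0.015,0],[0.085,0,0.0015,0.02,0],[0.085,0,0.001,0.02,0],[0.085,0,0,0.015,0],[0.085,0,0,0,0]])

```text
time: 4.0
tcp_pos: [543.0, -267.2, 101.7]
tool_rot: [[0.978, 0.207, -0.005], [0.207, -0.978, -0.002], [-0.005, 0.001, -1.0]]
force: [1.5, 1.1, -0.4]
gripper_width: 0.993
```

Call:
step_arm(commands=[[0.085,0.001,-0.0015,0.015,0],[0.085,0,0,0.015,0],[0.085,0,0,0.008,0],[0.085,0,0,0,0]], grip_force=40)

```text
time: 4.5
tcp_pos: [544.0, -266.0, 61.8]
tool_rot: [[0.978, 0.207, -0.004], [0.207, -0.978, -0.003], [-0.004, 0.002, -1.0]]
force: [-0.1, -0.4, 0.5]
gripper_width: 0.997
```

Call:
step_arm(commands=[[0.055,0,0,0,0],[0.055,0,0,0,0],[0.055,0,0,0,0],[0.055,0,0,0,0]], grip_force=40)

```text
time: 5.0
tcp_pos: [544.6, -266.2, 62.8]
tool_rot: [[0.978, 0.207, -0.003], [0.207, -0.978, -0.003], [-0.003, 0.003, -1.0]]
force: [1.1, 0.1, -1.9]
gripper_width: 0.735
```

Call:
step_arm(commands=[[0.055,0,0,-0.008,0],[0.055,0,0,-0.012,0],[0.055,0,0,-0.015,0],[0.055,0,0,-0.02,0],[0.055,0,0,-0.02,0],[0.055,0,0,-0.02,0],[0.055,0,0,-0.015,0],[0.055,0,0,0,0]], grip_force=60)

```text
time: 6.0
tcp_pos: [545.7, -266.3, 183.0]
tool_rot: [[0.978, 0.207, 0.001], [0.207, -0.978, -0.006], [0.0, 0.006, -1.0]]
force: [0.3, -0.0, -1.1]
gripper_width: 0.736
```

```bash
python3 - <<'E'
from h import *
np.set_printoptions(precision=1,suppress=True)
state()
for n in ['scene','wrist']:
    c=cam(n); im,D=ctrl.read_camera(n); save(n+'3',im); np.savez('pics/'+n+'3.npz',im=im,D=D,K=c[0],R=c[1],t=c[2])
im=cv2.imread('pics/scene3.png')
cv2.imwrite('pics/scene3c.png',np.hstack([cv2.resize(im[100:290,100:400],(750,475))]))
E
```

```text
t 6.00 tcp [ 545.7 -266.3  183. ] xang 12.0 tilt [ 0. -0. -1.] F [ 0.3 -0.  -1.1] M [-0.  0. -0.] w 62.8 q6 135
```

View pics/scene3c.png

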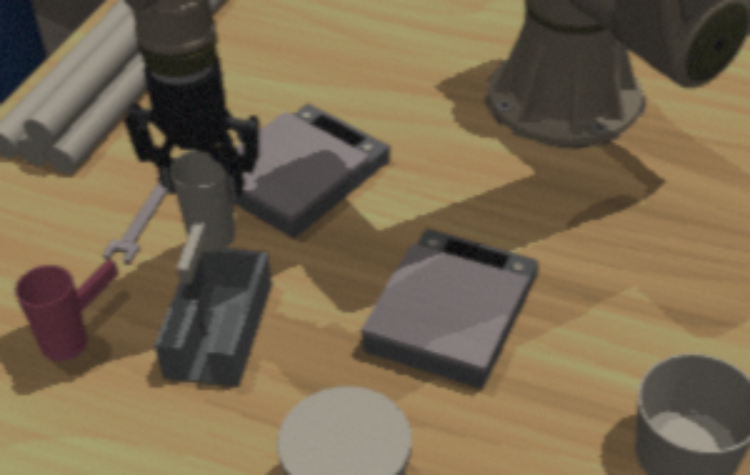

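View pics/wrist3.png

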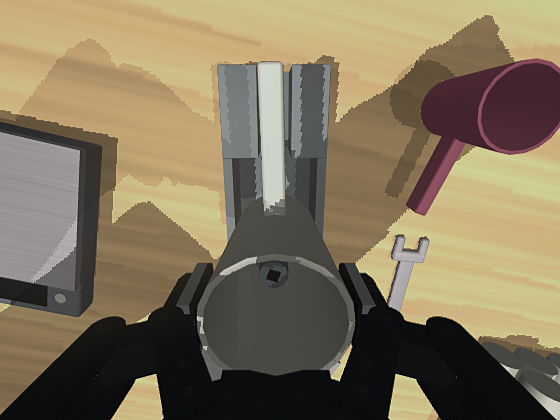

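The cup is clear of the nest, upright, with the handle along tool +x. Next: carry it over the pan.

```bash
python3 - <<'E'
from h import *
plan((480,-5.5,165),xang=-3,n=10)
E
```

```text
t 6.10 tcp [ 544.9 -265.8  181.2] xang 12.0 tilt [-0.001 -0.004 -1.   ] F [ 0.4 -0.9 -1.8] M [ 0.03 -0.02 -0.02] w 62.9 q6 135
[-0.001, -0.0268, 0.0015, -0.0052]
[-0.0008, -0.0268, 0.0015, -0.0052]
[-0.0007, -0.0268, 0.0015, -0.0052]
[-0.0005, -0.0268, 0.0015, -0.0052]
[-0.0004, -0.0268, 0.0015, -0.0052]
[-0.0002, -0.0268, 0.0015, -0.0052]
[-0.0001, -0.0268, 0.0015, -0.0052]
[0.0, -0.0268, 0.0015, -0.0052]
[0.0002, -0.0268, 0.0015, -0.0052]
[0.0003, -0.0268, 0.0015, -0.0052]
```

Call:
step_arm(commands=[[0.055,-0.001,-0.015,0.0015,-0.005],[0.055,-0.001,-0.025,0.0015,-0.005],[0.055,-0.0005,-0.03,0.0015,-0.005],[0.055,-0.0005,-0.032,0.0015,-0.005],[0.055,0,-0.032,0.0015,-0.005],[0.055,0,-0.032,0.0015,-0.005],[0.055,0,-0.03,0.0015,-0.005],[0.055,0,-0.025,0.0015,-0.005],[0.055,0,-0.015,0.0015,0],[0.055,0,0,0,0]])

```text
time: 7.35
tcp_pos: [475.1, -20.5, 157.1]
tool_rot: [[0.968, 0.251, -0.02], [0.251, -0.968, 0.005], [-0.018, -0.01, -1.0]]
force: [0.3, -1.0, -2.4]
gripper_width: 0.74
```

```bash
python3 - <<'E'
from h import *
plan((480,-5.5,115),xang=0,n=4)
E
```

```text
t 7.35 tcp [475.1 -20.5 157.1] xang 14.6 tilt [-0.02   0.005 -1.   ] F [ 0.3 -1.  -2.4] M [-0.05  0.   -0.03] w 63.2 q6 153
[0.0023, -0.0032, 0.0105, 0.0]
[0.0023, -0.0032, 0.0105, 0.0]
[0.0023, -0.0032, 0.0105, 0.0]
[0.0023, -0.0032, 0.0105, 0.0]
```

Call:
step_arm(commands=[[0.055,0.0025,-0.004,0.01,0],[0.055,0.0025,-0.004,0.01,0],[0.055,0.001,-0.004,0.01,0],[0.055,0,0,0.008,0],[0.055,0,0,0,0]])

```text
time: 7.98
tcp_pos: [477.7, -8.2, 115.2]
tool_rot: [[0.968, 0.249, -0.021], [0.249, -0.969, 0.005], [-0.019, -0.01, -1.0]]
force: [-0.7, -0.8, -1.8]
gripper_width: 0.732
```

```bash
python3 - <<'E'
from h import *
state()
im,D=ctrl.read_camera('scene'); save('s4',im); c=cam('scene'); np.savez('pics/s4.npz',im=im,D=D,K=c[0],R=c[1],t=c[2])
a=cv2.resize(im[90:260,180:400],(770,595)); save('s4c',a)
E
```

```text
t 7.97 tcp [477.7  -8.2 115.2] xang 14.4 tilt [-0.021  0.005 -1.   ] F [-0.7 -0.8 -1.8] M [-0.01  0.01 -0.01] w 62.5 q6 155
```

View pics/s4c.png

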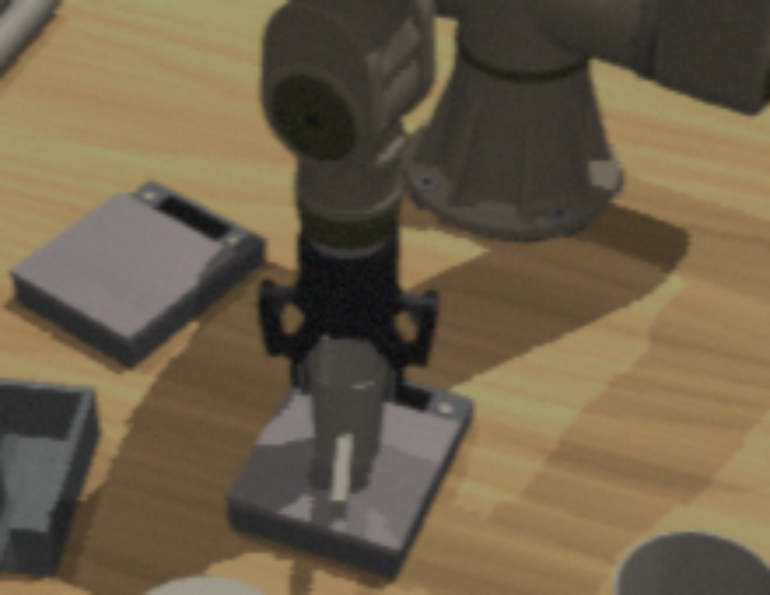

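The cup is over the middle of the pan with about 12 mm to go. I'll lower slowly and watch the force.

Call:
step_arm(commands=[[0.055,0,0,0.006,0],[0.055,0,0,0.004,0],[0.055,0,0,0,0]])

```text
time: 8.4
tcp_pos: [478.3, -8.6, 105.6]
tool_rot: [[0.969, 0.248, -0.019], [0.248, -0.969, 0.004], [-0.017, -0.009, -1.0]]
force: [0.2, 0.9, -2.5]
gripper_width: 0.728
```

Call:
step_arm(commands=[[0.055,0,0,0.0015,0],[0.055,0,0,0.001,0],[0.055,0,0,0,0]])

```text
time: 8.78
tcp_pos: [478.9, -8.6, 104.2]
tool_rot: [[0.969, 0.248, -0.017], [0.248, -0.969, 0.004], [-0.016, -0.008, -1.0]]
force: [-0.1, -0.2, -1.9]
gripper_width: 0.734
```

Call:
step_arm(commands=[[0.055,0,0,0.0015,0],[0.055,0,0,0,0]])

```text
time: 9.02
tcp_pos: [479.4, -8.6, 104.2]
tool_rot: [[0.969, 0.248, -0.015], [0.248, -0.969, 0.004], [-0.014, -0.008, -1.0]]
force: [-0.2, -0.3, -2.5]
gripper_width: 0.733
```

Call:
step_arm(commands=[[0.055,0,0,0.0015,0],[0.055,0,0,0,0]])

```text
time: 9.28
tcp_pos: [479.9, -8.6, 104.0]
tool_rot: [[0.969, 0.249, -0.014], [0.249, -0.969, 0.004], [-0.012, -0.007, -1.0]]
force: [0.5, 0.0, -3.0]
gripper_width: 0.734
```

Call:
step_arm(commands=[[0.055,-0.0005,0,0.003,0],[0.055,0,0,0,0]])

```text
time: 9.52
tcp_pos: [480.7, -8.6, 104.2]
tool_rot: [[0.968, 0.249, -0.009], [0.249, -0.969, 0.004], [-0.008, -0.006, -1.0]]
force: [-0.2, -0.9, -2.8]
gripper_width: 0.734
```

```bash
python3 - <<'E'
from h import *
state()
im,D=ctrl.read_camera('scene'); save('s5',im)
a=cv2.resize(im[150:270,220:340],(600,600),interpolation=cv2.INTER_CUBIC); save('s5c',a)
E
```

```text
t 9.53 tcp [480.7  -8.6 104.2] xang 14.4 tilt [-0.009  0.004 -1.   ] F [-0.2 -0.9 -2.8] M [-0.01  0.03 -0.05] w 62.7 q6 155
```

View pics/s5c.png

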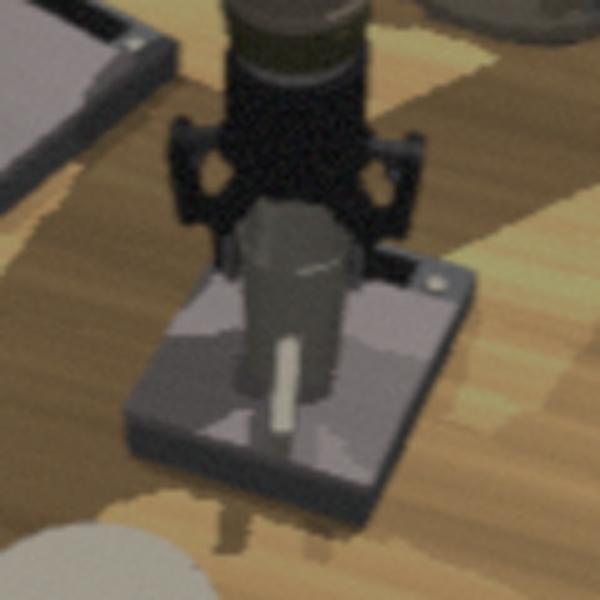

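The tool stays at z≈104 (contact was expected at 103.5) and the tilt is levelling out, so the cup is on the pan. Releasing.

Call:
step_arm(commands=[[0.066,0,0,0,0],[0.072,0,0,0,0],[0.085,0,0,0,0],[0.085,0,0,0,0],[0.085,0,0,-0.015,0],[0.085,0,0,-0.03,0],[0.085,0,0,-0.04,0],[0.085,0,0,-0.03,0],[0.085,0,0,0,0]])

```text
time: 10.7
tcp_pos: [482.1, -9.3, 225.0]
tool_rot: [[0.969, 0.249, -0.009], [0.249, -0.969, 0.003], [-0.008, -0.005, -1.0]]
force: [0.4, 0.4, -0.3]
gripper_width: 0.992
```

```bash
python3 - <<'E'
from h import *
np.set_printoptions(precision=1,suppress=True)
state()
for n in ['wrist','scene']:
    c=cam(n); im,D=ctrl.read_camera(n); save(n+'6',im); np.savez('pics/'+n+'6.npz',im=im,D=D,K=c[0],R=c[1],t=c[2])
    Q=pts(c,D); m=(Q[...,2]>139)&(Q[...,2]<152)&(np.hypot(Q[...,0]-480,Q[...,1]+8)<50)
    q=Q[m]; print(n,len(q),np.median(q[:,2]),cv2.minEnclosingCircle(q[:,:2].astype(np.float32)))
    m=(Q[...,2]>85)&(Q[...,2]<100)&(np.hypot(Q[...,0]-480,Q[...,1]+8)<125)&(np.hypot(Q[...,0]-480,Q[...,1]+8)>45)
    q=Q[m]; print(len(q),np.median(q[:,2]) if len(q) else 0,cv2.minAreaRect(q[:,:2].astype(np.float32)) if len(q)>4 else 0)
E
```

```text
t 10.70 tcp [482.1  -9.3 225. ] xang 14.4 tilt [-0.  0. -1.] F [ 0.4  0.4 -0.3] M [-0.  -0.1  0.1] w 84.7 q6 155
wrist 1194 143.78034433252932 ((480.4549560546875, -8.660085678100586), 31.93180274963379)
992 93.97670690625444 ((550.8301391601562, 11.395780563354492), (56.629798889160156, 12.007721900939941), 16.001745223999023)
scene 114 143.84415895608817 ((479.9072570800781, -9.085982322692871), 33.59014129638672)
77 94.95206656154372 ((551.8606567382812, 12.76380729675293), (56.97169494628906, 12.025310516357422), 16.04697608947754)
```

View pics/wrist6.png

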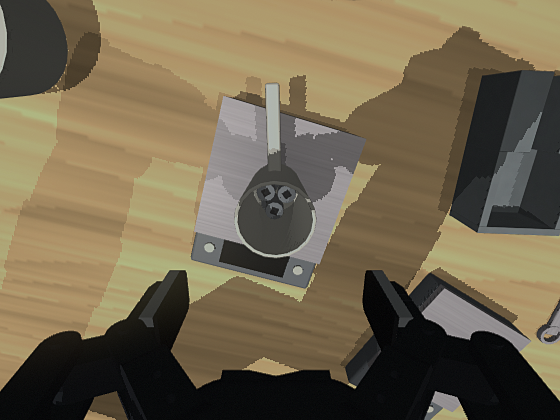

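View pics/scene6.png

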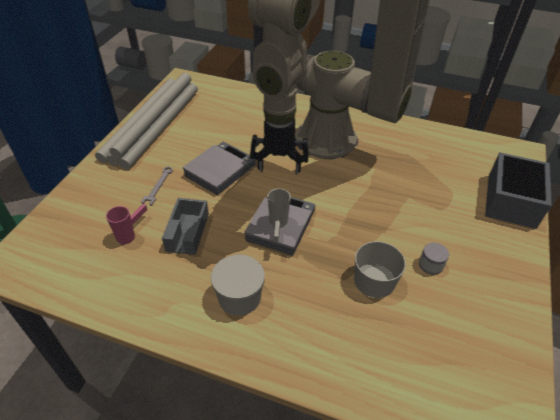

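The cup stands upright at (480.3,-8.8) with its rim at z 144, the handle at 16° and the plugs inside; the arm is off it. Next: turn half round and take the handle.

```bash
python3 - <<'E'
from h import *
plan((562.9,15.2,180),xang=-181.8,n=20)
E
```

```text
t 10.80 tcp [480.7  -9.  222.3] xang 14.4 tilt [-0.013  0.004 -1.   ] F [-0.4 -0.2  0.1] M [-0.03  0.01 -0.02] w 84.7 q6 155
[0.0043, -0.0001, 0.0021, -0.1587]
[0.0043, 0.0005, 0.0021, -0.1587]
[0.0041, 0.0012, 0.0021, -0.1587]
[0.0039, 0.0019, 0.0021, -0.1587]
[0.0035, 0.0024, 0.0021, -0.1587]
[0.0031, 0.003, 0.0021, -0.1587]
[0.0026, 0.0034, 0.0021, -0.1587]
[0.002, 0.0038, 0.0021, -0.1587]
[0.0014, 0.0041, 0.0021, -0.1587]
[0.0007, 0.0042, 0.0021, -0.1587]
[0.0001, 0.0043, 0.0021, -0.1587]
[-0.0006, 0.0043, 0.0021, -0.1587]
[-0.0013, 0.0041, 0.0021, -0.1587]
[-0.0019, 0.0039, 0.0021, -0.1587]
[-0.0025, 0.0035, 0.0021, -0.1587]
[-0.003, 0.0031, 0.0021, -0.1587]
[-0.0035, 0.0026, 0.0021, -0.1587]
[-0.0038, 0.002, 0.0021, -0.1587]
[-0.0041, 0.0013, 0.0021, -0.1587]
[-0.0043, 0.0007, 0.0021, -0.1587]
```

Call:
step_arm(commands=[[0.085,0.0045,0,0,-0.175],[0.085,0.0045,0.0005,0,-0.175],[0.085,0.0045,0.001,0,-0.175],[0.085,0.004,0.002,0,-0.175],[0.085,0.0035,0.0025,0,-0.175],[0.07,0.003,0.003,0,-0.175],[0.06,0.0025,0.0035,0,-0.175],[0.05,0.002,0.004,0,-0.175],[0.05,0.0015,0.004,0,-0.175],[0.05,0.0005,0.0045,0,-0.175]])

```text
time: 12.05
tcp_pos: [513.4, 8.8, 207.4]
tool_rot: [[-0.468, 0.883, -0.04], [0.883, 0.469, 0.008], [0.026, -0.031, -0.999]]
force: [0.0, 0.5, 0.2]
gripper_width: 0.591
```

Call:
step_arm(commands=[[0.05,0,0.0045,0,-0.175],[0.05,-0.0005,0.0045,0,-0.175],[0.05,-0.0015,0.004,0,-0.175],[0.05,-0.002,0.004,0,-0.175],[0.05,-0.003,0.0035,0,-0.175],[0.05,-0.003,0.003,0,-0.175],[0.05,-0.0035,0.0025,0,-0.175],[0.05,-0.004,0.002,0,-0.175],[0.05,0,0,0,0]])

```text
time: 13.18
tcp_pos: [535.4, 29.3, 192.2]
tool_rot: [[-0.933, -0.354, -0.066], [-0.356, 0.935, 0.011], [0.058, 0.034, -0.998]]
force: [0.3, 0.7, -0.1]
gripper_width: 0.584
```

```bash
python3 - <<'E'
from h import *
state()
c=cam('wrist'); im,D=ctrl.read_camera('wrist'); save('w7',im)
plan((562.9,15.2,180),xang=0,n=4)
E
```

```text
t 13.18 tcp [535.4  29.3 192.2] xang -159.1 tilt [-0.066  0.011 -0.998] F [ 0.3  0.7 -0.1] M [ 0.04 -0.01  0.02] w 49.9 q6 -26
t 13.22 tcp [535.2  29.2 192.1] xang -159.2 tilt [-0.066  0.011 -0.998] F [-0.3 -0.6  0.1] M [ 0.01 -0.07 -0.01] w 49.9 q6 -26
[-0.0054, -0.0058, 0.0025, 0.0]
[-0.0054, -0.0058, 0.0025, 0.0]
[-0.0054, -0.0058, 0.0025, 0.0]
[-0.0054, -0.0058, 0.0025, 0.0]
```

View pics/w7.png

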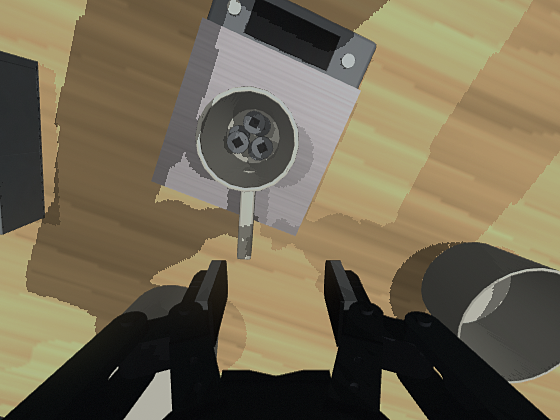

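```bash
python3 - <<'E'
from h import *
o=ctrl.get_obs(); print(np.round(o['q'],2),np.round(o['dq'],2),np.round(o['joint_torque'],1))
E
```

```text
[ -5.62  17.66  -3.43  72.76   0.28 -26.36] [-0.19 -0.5   0.23  0.23 -0.02  0.95] [  0.1 -47.1  29.3   0.6   0.   -0.2]
```

Call:
step_arm(commands=[[0.05,-0.005,-0.005,-0.005,0]])

```text
time: 13.35
tcp_pos: [541.2, 26.3, 196.1]
tool_rot: [[-0.934, -0.351, -0.068], [-0.352, 0.936, 0.012], [0.06, 0.035, -0.998]]
force: [0.4, -0.2, 0.5]
gripper_width: 0.581
```

```bash
python3 - <<'E'
from h import *
o,_=state(); print(np.round(o['q'],2),np.round(o['dq'],2),np.round(o['joint_torque'],1))
E
```

```text
t 13.35 tcp [541.2  26.3 196.1] xang -159.3 tilt [-0.068  0.012 -0.998] F [ 0.4 -0.2  0.5] M [-0.04  0.   -0.04] w 49.6 q6 -26
[ -5.86  18.29  -1.98  73.69   0.26 -26.47] [-2.11  5.49 12.77  7.03 -0.25 -1.17] [  0.3 -47.6  27.8   0.5   0.    0. ]
```

Call:
step_arm(commands=[[0.05,-0.005,-0.005,0,0],[0.05,-0.005,-0.005,0,0],[0.05,-0.005,-0.005,0,0]])

```text
time: 13.72
tcp_pos: [562.4, 16.4, 195.1]
tool_rot: [[-0.935, -0.348, -0.067], [-0.349, 0.937, 0.011], [0.059, 0.034, -0.998]]
force: [0.0, -1.0, 0.5]
gripper_width: 0.591
```

```bash
python3 - <<'E'
from h import *
o,_=state(); print(np.round(o['q'],2),np.round(o['dq'],2),np.round(o['joint_torque'],1))
E
```

```text
t 13.72 tcp [562.4  16.4 195.1] xang -159.5 tilt [-0.067  0.011 -0.998] F [ 0.  -1.   0.5] M [-0.01 -0.01 -0.  ] w 50.4 q6 -27
[ -6.62  20.55   1.1   74.44   0.2  -27.05] [-2.05  6.12  8.34  2.18 -0.14 -1.73] [  0.2 -50.1  28.4   0.6   0.    0. ]
```

```bash
python3 - <<'E'
from h import *
plan((562.5,15.0,105),xang=4.3,n=5)
E
```

```text
t 13.72 tcp [562.4  16.4 195.1] xang -159.5 tilt [-0.067  0.011 -0.998] F [ 0.  -1.   0.5] M [-0.01 -0.01 -0.  ] w 50.4 q6 -27
[-0.001, -0.0009, 0.018, 0.015]
[-0.001, -0.0009, 0.018, 0.015]
[-0.001, -0.0008, 0.018, 0.015]
[-0.001, -0.0008, 0.018, 0.015]
[-0.001, -0.0008, 0.018, 0.015]
```

Call:
step_arm(commands=[[0.05,-0.001,-0.001,0.018,0.015],[0.05,-0.001,-0.001,0.018,0.015],[0.05,-0.001,-0.001,0.018,0.015],[0.05,-0.001,-0.001,0.018,0.015],[0.05,-0.001,-0.001,0.01,0.015],[0.05,0,0,0,0]])

```text
time: 14.48
tcp_pos: [566.6, 12.3, 110.5]
tool_rot: [[-0.96, -0.272, -0.065], [-0.273, 0.962, 0.011], [0.059, 0.028, -0.998]]
force: [-0.5, 0.1, -0.3]
gripper_width: 0.584
```

```bash
python3 - <<'E'
from h import *
np.set_printoptions(precision=1,suppress=True)
c=cam('wrist'); im,D=ctrl.read_camera('wrist'); save('w8',im)
Q=pts(c,D)
r=np.hypot(Q[...,0]-480,Q[...,1]+8)
m=(Q[...,2]>88)&(Q[...,2]<100)&(r<110)&(r>45)
q=Q[m]; print(len(q),np.median(q[:,2]),cv2.minAreaRect(q[:,:2].astype(np.float32)))
plan((562.5,15.0,60),xang=0,n=4)
E
```

```text
2026 94.02811634370416 ((550.6517944335938, 11.18929386138916), (56.97215270996094, 11.867140769958496), 16.40604591369629)
t 14.53 tcp [566.9  12.3 111. ] xang -164.1 tilt [-0.1  0.  -1. ] F [ 0.5 -0.3 -0.1] M [-0.  0. -0.] w 50.0 q6 -23
[0.0001, 0.0006, 0.0128, 0.0]
[0.0001, 0.0006, 0.0128, 0.0]
[0.0001, 0.0006, 0.0128, 0.0]
[0.0001, 0.0006, 0.0128, 0.0]
```

View pics/w8.png

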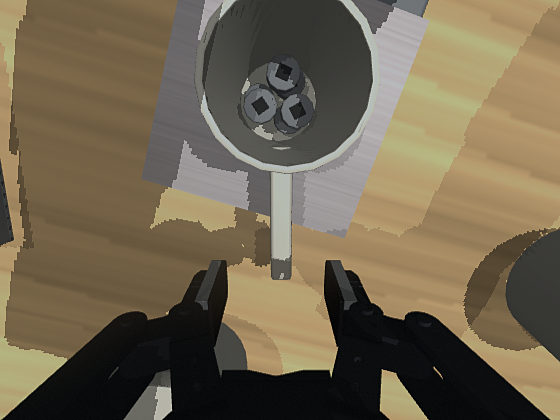

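The fingers straddle the handle (281,220) and the angle matches within 0.5°. Descend and close.

Call:
step_arm(commands=[[0.05,0,0.0005,0.013,0],[0.05,0,0.0005,0.013,0],[0.05,0,0.0005,0.013,0],[0.05,0,0.0005,0.009,0],[0.05,0,0,0,0]])

```text
time: 15.15
tcp_pos: [563.6, 15.0, 60.7]
tool_rot: [[-0.96, -0.272, -0.063], [-0.273, 0.962, 0.011], [0.057, 0.027, -0.998]]
force: [-0.5, -0.1, -0.1]
gripper_width: 0.585
```

```bash
python3 - <<'E'
from h import *
o,R=state()
# lateral offset of handle line in tool y
p=np.array(o['tcp_pos'])-19*R[:,2]; h=np.array([550.65,11.2]); d=np.array([np.cos(np.radians(16.3)),np.sin(np.radians(16.3))])
e=p[:2]-h; print('along from axis',e@d+72.5,'lateral',e@[-d[1],d[0]],'z',p[2])
E
```

```text
t 15.15 tcp [563.6  15.   60.7] xang -164.1 tilt [-0.063  0.011 -0.998] F [-0.5 -0.1 -0.1] M [ 0.02 -0.01 -0.03] w 50.0 q6 -23
along from axis 87.05774784018858 lateral -0.5052074788850699 z 79.67422884533518
```

Call:
step_arm(commands=[[0.03,0,0,0,0],[0.018,0,0,0,0],[0.005,0,0,0,0],[0.005,0,0,0,0],[0.005,0,0,0,0]], grip_force=120)

```text
time: 15.78
tcp_pos: [564.2, 14.7, 62.0]
tool_rot: [[-0.96, -0.272, -0.061], [-0.273, 0.962, 0.01], [0.056, 0.026, -0.998]]
force: [-0.9, 0.3, 0.1]
gripper_width: 0.12
```

Call:
step_arm(commands=[[0.005,0,0,-0.004,0],[0.005,0,0,-0.006,0],[0.005,0,0,-0.008,0],[0.005,0,0,0,0]])

```text
time: 16.27
tcp_pos: [565.8, 14.7, 81.1]
tool_rot: [[-0.96, -0.272, -0.06], [-0.273, 0.962, 0.011], [0.055, 0.027, -0.998]]
force: [0.2, 0.2, -1.4]
gripper_width: 0.118
```

```bash
python3 - <<'E'
from h import *
np.set_printoptions(precision=1,suppress=True)
state()
for n in ['wrist','scene']:
    c=cam(n); im,D=ctrl.read_camera(n); save(n+'9',im)
    Q=pts(c,D); r=np.hypot(Q[...,0]-480,Q[...,1]+8)
    m=(Q[...,2]>130)&(Q[...,2]<185)&(r<55)&((Q[...,0]-480)*.96+(Q[...,1]+8)*.27<36)
    q=Q[m]; A=np.c_[q[:,:2],np.ones(len(q))]; 
    print(n,len(q),np.percentile(q[:,2],[5,50,95]))
im=cv2.imread('pics/scene9.png'); cv2.imwrite('pics/s9c.png',cv2.resize(im[150:270,220:340],(600,600),interpolation=cv2.INTER_CUBIC))
E
```

```text
t 16.27 tcp [565.8  14.7  81.1] xang -164.1 tilt [-0.1  0.  -1. ] F [ 0.2  0.2 -1.4] M [ 0.  -0.2  0. ] w 10.1 q6 -23
wrist 31622 [133.3 155.2 164. ]Traceback (most recent call last):
  File "<stdin>", line 9, in <module>
    return _quantile_unchecked(
        a, q, axis, out, overwrite_input, method, keepdims, weights)
    return _ureduce(a,
                    func=_quantile_ureduce_func,
    ...<5 lines>...
                    overwrite_input=overwrite_input,
                    method=method)
    r = func(a, **kwargs)
    result = _quantile(arr,
                       quantiles=q,
    ...<2 lines>...
                       out=out,
                       weights=wgt)
    slices_having_nans = np.isnan(arr[-1, ...])
                                  ~~~^^^^^^^^^
IndexError: index -1 is out of bounds for axis 0 with size 0
```

View pics/wrist9.png

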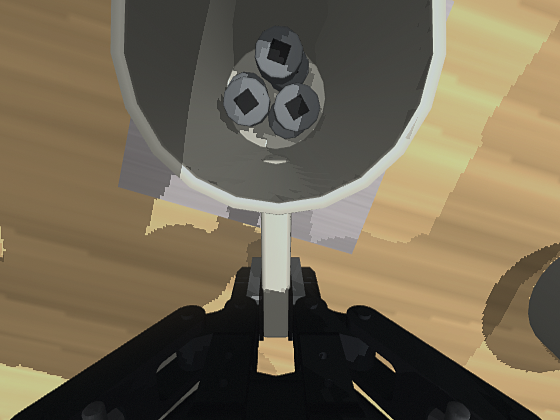

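The handle is gripped (10 mm opening, cup level and lifted about 19 mm, plugs inside). Next: raise, turn so the mouth side faces the tub (+y), and carry it over.

```bash
python3 - <<'E'
from h import *
plan((557,205,225),xang=106,n=14)
E
```

```text
t 16.38 tcp [565.2  14.8  80.3] xang -164.1 tilt [-0.062  0.011 -0.998] F [ 0.8  0.7 -2.4] M [ 0.09 -0.26 -0.02] w 10.6 q6 -23
[-0.0026, 0.0135, -0.0101, 0.1321]
[-0.0008, 0.0137, -0.0101, 0.1321]
[0.001, 0.0137, -0.0101, 0.1321]
[0.0028, 0.0135, -0.0101, 0.1321]
[0.0046, 0.013, -0.0101, 0.1321]
[0.0063, 0.0122, -0.0101, 0.1321]
[0.0078, 0.0113, -0.0101, 0.1321]
[0.0092, 0.0102, -0.0101, 0.1321]
[0.0105, 0.0089, -0.0101, 0.1321]
[0.0116, 0.0074, -0.0101, 0.1321]
[0.0125, 0.0058, -0.0101, 0.1321]
[0.0131, 0.0041, -0.0101, 0.1321]
[0.0135, 0.0024, -0.0101, 0.1321]
[0.0137, 0.0006, -0.0101, 0.1321]
```

Call:
step_arm(commands=[[0.005,0,0,-0.012,0],[0.005,0,0,-0.02,0],[0.005,0,0,-0.025,0],[0.005,0,0,-0.025,0],[0.005,0,0,-0.025,0],[0.005,0,0,-0.012,0],[0.005,0,0,0,0.05],[0.005,-0.003,0.0135,-0.001,0.1],[0.005,-0.001,0.0135,-0.001,0.13],[0.005,0.001,0.0135,-0.001,0.13]])

```text
time: 17.62
tcp_pos: [570.5, 54.2, 208.8]
tool_rot: [[-0.987, 0.148, -0.063], [0.148, 0.989, 0.011], [0.064, 0.001, -0.998]]
force: [0.9, 0.7, -2.9]
gripper_width: 0.123
```

```bash
python3 - <<'E'
from h import *
plan((557,205,225),xang=84,n=10)
im,D=ctrl.read_camera('wrist'); save('w10',im)
E
```

```text
t 17.62 tcp [570.5  54.2 208.8] xang 171.5 tilt [-0.063  0.011 -0.998] F [ 0.9  0.7 -2.9] M [-0.05 -0.21 -0.03] w 10.5 q6 6
[0.0037, 0.0147, -0.0014, 0.1466]
[0.0058, 0.014, -0.0014, 0.1466]
[0.0078, 0.013, -0.0014, 0.1466]
[0.0096, 0.0118, -0.0014, 0.1466]
[0.0112, 0.0102, -0.0014, 0.1466]
[0.0126, 0.0085, -0.0014, 0.1466]
[0.0137, 0.0066, -0.0014, 0.1466]
[0.0145, 0.0045, -0.0014, 0.1466]
[0.015, 0.0023, -0.0014, 0.1466]
[0.0152, 0.0001, -0.0014, 0.1466]
```

View pics/w10.png

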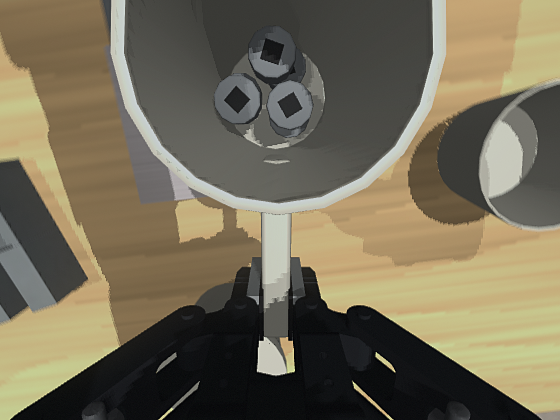

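The cup is held steady with the plugs at the bottom. Continuing the turn towards the tub.

Call:
step_arm(commands=[[0.005,0.0035,0.0145,-0.002,0.14],[0.005,0.006,0.014,-0.002,0.14],[0.005,0.008,0.013,-0.002,0.14],[0.005,0.0095,0.012,-0.002,0.14],[0.005,0.011,0.01,-0.002,0.14],[0.005,0.0125,0.0085,-0.002,0.14],[0.005,0.0135,0.0065,-0.002,0.14],[0.005,0.0145,0.0045,-0.002,0.14],[0.005,0.012,0.0025,-0.002,0.14],[0.005,0.005,0,-0.001,0.1]])

```text
time: 18.92
tcp_pos: [554.1, 193.3, 227.5]
tool_rot: [[-0.035, 0.997, -0.072], [0.999, 0.035, 0.006], [0.008, -0.072, -0.997]]
force: [0.9, 0.1, -1.7]
gripper_width: 0.117
```

```bash
python3 - <<'E'
from h import *
plan((557,205,215),xang=0,n=3)
for n in ['wrist','top','scene']:
    im,D=ctrl.read_camera(n); save(n+'11',im)
a=cv2.imread('pics/scene11.png')[130:330,260:500]; b=cv2.imread('pics/top11.png')[120:320,80:320]
cv2.imwrite('pics/m11.png',np.vstack([cv2.resize(a,(360,300)),cv2.resize(b,(360,300))]))
E
```

```text
t 18.93 tcp [554.1 193.3 227.5] xang 92.0 tilt [-0.072  0.006 -0.997] F [ 0.9  0.1 -1.7] M [-0.17 -0.07  0.01] w 10.0 q6 99
[0.0038, 0.0014, 0.0041, 0.0]
[0.0038, 0.0014, 0.0041, 0.0]
[0.0038, 0.0014, 0.0041, 0.0]
```

View pics/wrist11.png

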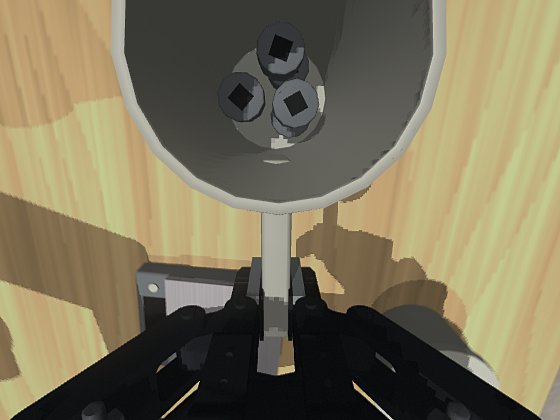

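View pics/m11.png

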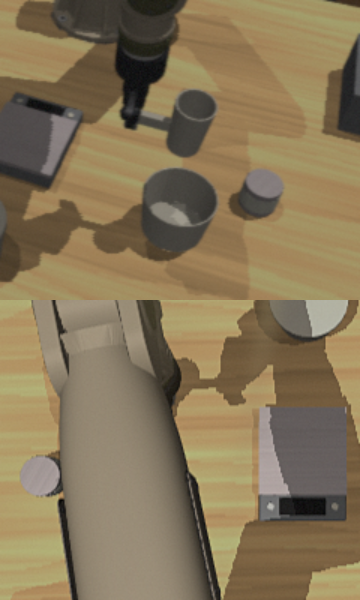

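The cup hangs beside the tub and is still level in the grip. I'll put the hand at about (561,195,205), then ease the grip so that the cup turns down on its handle over the tub.

```bash
python3 - <<'E'
from h import *
plan((561,195,207),xang=0,n=3)
E
```

```text
t 19.07 tcp [554.2 192.9 227.5] xang 92.2 tilt [-0.072  0.006 -0.997] F [-0.6  0.2 -1.7] M [-0.15 -0.16 -0.01] w 10.3 q6 98
[0.0006, 0.0028, 0.0066, 0.0]
[0.0006, 0.0028, 0.0066, 0.0]
[0.0006, 0.0028, 0.0066, 0.0]
```

Call:
step_arm(commands=[[0.005,0.0005,0.003,0.007,0],[0.005,0.0005,0.003,0.007,0],[0.005,0.0005,0.003,0.006,0],[0.005,0,0,0,0]])

```text
time: 19.58
tcp_pos: [561.9, 193.5, 204.2]
tool_rot: [[-0.042, 0.996, -0.074], [0.999, 0.043, 0.005], [0.008, -0.074, -0.997]]
force: [-0.5, 0.6, -2.2]
gripper_width: 0.122
```

Call:
step_arm(commands=[[0.005,0,0,0,0]], grip_force=50)

```text
time: 19.7
tcp_pos: [561.9, 193.5, 204.1]
tool_rot: [[-0.042, 0.996, -0.074], [0.999, 0.043, 0.005], [0.008, -0.074, -0.997]]
force: [-0.0, 0.6, -1.3]
gripper_width: 0.122
```

Call:
step_arm(commands=[[0.005,0,0,0,0]], grip_force=30)

```text
time: 19.82
tcp_pos: [562.0, 193.5, 204.3]
tool_rot: [[-0.042, 0.996, -0.074], [0.999, 0.043, 0.005], [0.008, -0.074, -0.997]]
force: [-0.6, 0.2, -1.6]
gripper_width: 0.119
```

```bash
python3 - <<'E'
from h import *
state()
im,D=ctrl.read_camera('wrist'); save('w12',im)
im,D=ctrl.read_camera('scene'); save('s12',im)
save('m12',cv2.resize(im[130:330,260:500],(720,600)))
E
```

```text
t 19.82 tcp [562.  193.5 204.3] xang 92.4 tilt [-0.074  0.005 -0.997] F [-0.6  0.2 -1.6] M [-0.2  -0.15  0.02] w 10.2 q6 98
```

View pics/m12.png

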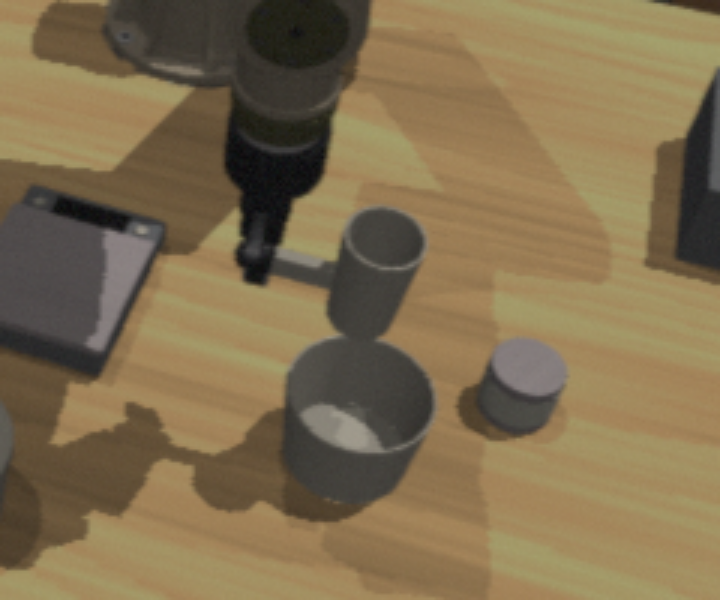

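It still holds at 30 N, so I'll go down to 20.

Call:
step_arm(commands=[[0.005,0,0,0,0],[0.005,0,0,0,0]], grip_force=20)

```text
time: 20.18
tcp_pos: [562.1, 193.6, 204.8]
tool_rot: [[-0.043, 0.996, -0.073], [0.999, 0.043, 0.005], [0.008, -0.073, -0.997]]
force: [-0.1, -0.2, -2.2]
gripper_width: 0.12
```

```bash
python3 - <<'E'
from h import *
state()
im,D=ctrl.read_camera('wrist'); save('w13',im)
E
```

```text
t 20.18 tcp [562.1 193.6 204.8] xang 92.4 tilt [-0.073  0.005 -0.997] F [-0.1 -0.2 -2.2] M [-0.17 -0.11  0.01] w 10.3 q6 98
```

View pics/w13.png

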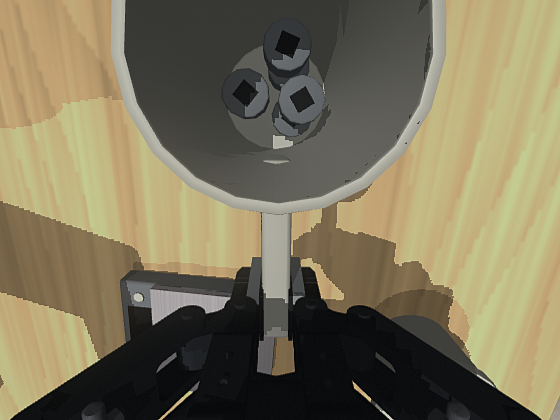

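Call:
step_arm(commands=[[0.009,0,0,0,0],[0.0095,0,0,0,0]], grip_force=20)

```text
time: 20.48
tcp_pos: [562.1, 193.6, 204.9]
tool_rot: [[-0.043, 0.996, -0.073], [0.999, 0.043, 0.005], [0.008, -0.073, -0.997]]
force: [-0.8, 0.2, -1.6]
gripper_width: 0.118
```

Call:
step_arm(commands=[[0.01,0,0,0,0]])

```text
time: 20.6
tcp_pos: [562.1, 193.6, 204.9]
tool_rot: [[-0.043, 0.996, -0.073], [0.999, 0.043, 0.005], [0.008, -0.073, -0.997]]
force: [-0.2, -0.1, -2.6]
gripper_width: 0.124
```

```bash
cat > look.py <<'E'
from h import *
import sys
n=sys.argv[1]
o,R=state()
im,D=ctrl.read_camera('wrist')
im2,_=ctrl.read_camera('scene')
save('l'+n,np.vstack([cv2.resize(im,(400,300)),cv2.resize(im2[130:310,260:500],(400,300))]))
E
python3 look.py a
```

```text
t 20.60 tcp [562.1 193.6 204.9] xang 92.4 tilt [-0.073  0.005 -0.997] F [-0.2 -0.1 -2.6] M [-0.17 -0.06 -0.01] w 10.6 q6 98
```

View pics/la.png

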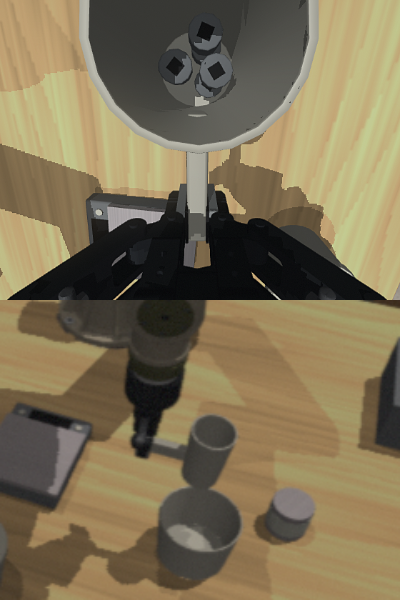

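No change yet; easing a little further.

Call:
step_arm(commands=[[0.0103,0,0,0,0]])

```text
time: 20.82
tcp_pos: [562.1, 193.6, 204.9]
tool_rot: [[-0.043, 0.996, -0.073], [0.999, 0.043, 0.005], [0.008, -0.073, -0.997]]
force: [0.0, 0.2, -3.0]
gripper_width: 0.123
```

```bash
python3 look.py b
```

```text
t 20.82 tcp [562.1 193.6 204.9] xang 92.4 tilt [-0.073  0.005 -0.997] F [ 0.   0.2 -3. ] M [-0.19 -0.08 -0.02] w 10.5 q6 98
```

View pics/lb.png

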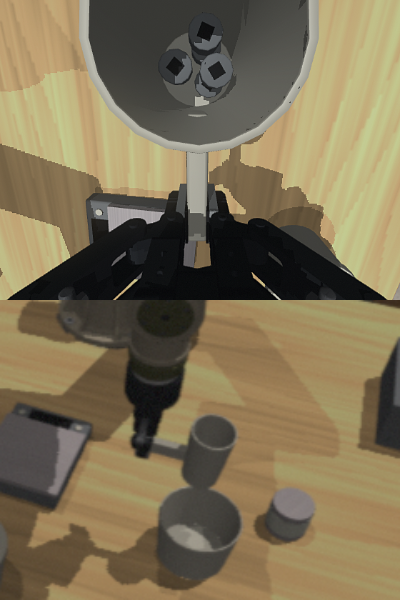

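Call:
step_arm(commands=[[0.0108,0,0,0,0],[0.005,0,0,0,0]])

```text
time: 21.18
tcp_pos: [562.1, 193.6, 204.9]
tool_rot: [[-0.043, 0.996, -0.073], [0.999, 0.043, 0.005], [0.008, -0.073, -0.997]]
force: [1.3, -0.5, -2.3]
gripper_width: 0.127
```

```bash
python3 look.py c
```

```text
t 21.18 tcp [562.1 193.6 204.9] xang 92.4 tilt [-0.073  0.005 -0.997] F [ 1.3 -0.5 -2.3] M [-0.15 -0.11 -0.01] w 10.9 q6 98
```

View pics/lc.png

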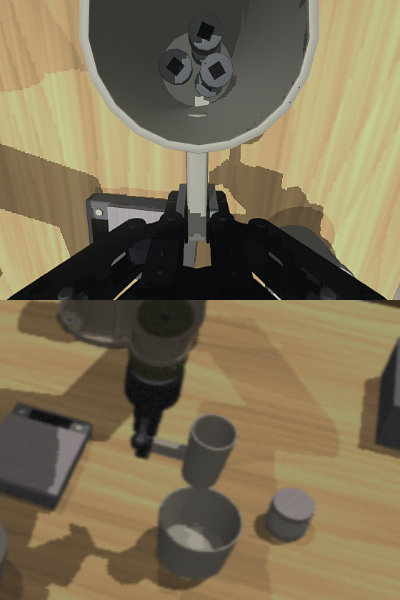

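I'll pulse wider and watch the wrist moment, which should drop as the cup swings down.

Call:
step_arm(commands=[[0.0113,0,0,0,0],[0.005,0,0,0,0]])

```text
time: 21.52
tcp_pos: [562.1, 193.6, 204.9]
tool_rot: [[-0.043, 0.996, -0.073], [0.999, 0.043, 0.005], [0.008, -0.073, -0.997]]
force: [-0.2, 0.8, -2.6]
gripper_width: 0.133
```

```bash
python3 -c "
from h import *
state()"
```

```text
t 21.52 tcp [562.1 193.6 204.9] xang 92.4 tilt [-0.073  0.005 -0.997] F [-0.2  0.8 -2.6] M [-0.16 -0.12 -0.06] w 11.3 q6 98
```

Call:
step_arm(commands=[[0.0118,0,0,0,0],[0.005,0,0,0,0]])

```text
time: 21.78
tcp_pos: [562.1, 193.6, 204.9]
tool_rot: [[-0.043, 0.996, -0.073], [0.999, 0.043, 0.005], [0.008, -0.073, -0.997]]
force: [-0.2, -0.9, -1.8]
gripper_width: 0.138
```

```bash
python3 look.py d
```

```text
t 21.77 tcp [562.1 193.6 204.9] xang 92.4 tilt [-0.073  0.005 -0.997] F [-0.2 -0.9 -1.8] M [-0.11 -0.11  0.01] w 11.8 q6 98
```

View pics/ld.png

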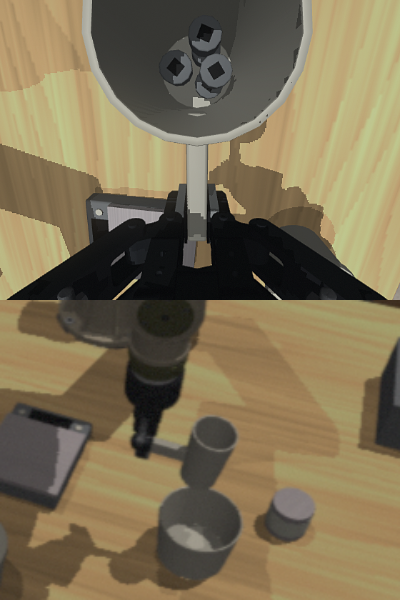

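It is creeping: the near rim in the wrist view moved from row 150 to 143. I'll hold about this opening.

Call:
step_arm(commands=[[0.0118,0,0,0,0],[0.0118,0,0,0,0]])

```text
time: 22.12
tcp_pos: [562.2, 193.6, 204.9]
tool_rot: [[-0.043, 0.996, -0.073], [0.999, 0.043, 0.005], [0.008, -0.073, -0.997]]
force: [0.5, 1.3, -2.4]
gripper_width: 0.144
```

```bash
python3 look.py e
```

```text
t 22.12 tcp [562.2 193.6 204.9] xang 92.4 tilt [-0.073  0.005 -0.997] F [ 0.5  1.3 -2.4] M [-0.11 -0.08  0.02] w 12.3 q6 98
```

View pics/le.png

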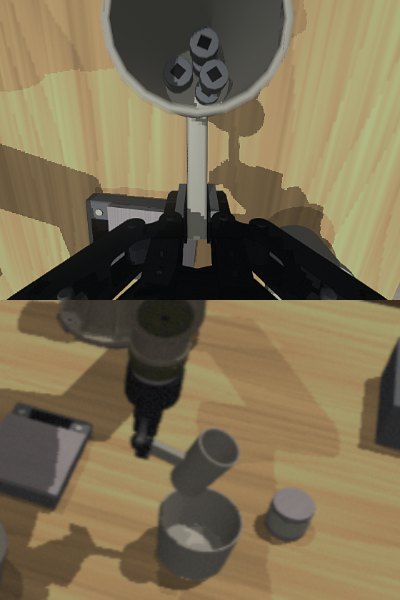

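The cup is now tilted about 25° and turning slowly. Continue.

Call:
step_arm(commands=[[0.0118,0,0,0,0],[0.0118,0,0,0,0]])

```text
time: 22.48
tcp_pos: [562.1, 193.6, 204.8]
tool_rot: [[-0.043, 0.996, -0.073], [0.999, 0.043, 0.005], [0.008, -0.073, -0.997]]
force: [-0.0, 0.0, -1.7]
gripper_width: 0.133
```

```bash
python3 look.py f
```

```text
t 22.48 tcp [562.1 193.6 204.8] xang 92.4 tilt [-0.073  0.005 -0.997] F [-0.   0.  -1.7] M [-0.1  -0.12 -0.01] w 11.4 q6 98
```

View pics/lf.png

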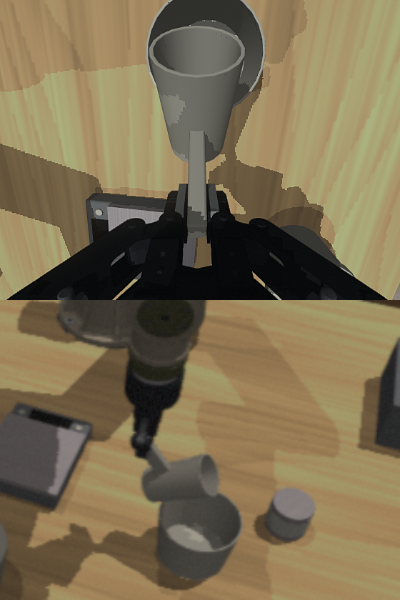

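About 65° now, with the mouth over the tub and the tub visible beneath. Continue.

Call:
step_arm(commands=[[0.0118,0,0,0,0],[0.0118,0,0,0,0]])

```text
time: 22.82
tcp_pos: [562.2, 193.7, 204.9]
tool_rot: [[-0.043, 0.996, -0.073], [0.999, 0.043, 0.006], [0.009, -0.073, -0.997]]
force: [0.9, 0.0, -1.5]
gripper_width: 0.142
```

```bash
python3 look.py g
```

```text
t 22.82 tcp [562.2 193.7 204.9] xang 92.4 tilt [-0.073  0.006 -0.997] F [ 0.9  0.  -1.5] M [-0.1  -0.09 -0.01] w 12.1 q6 98
```

View pics/lg.png

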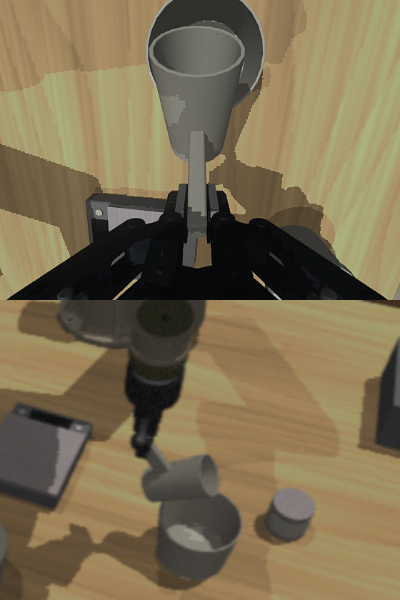

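It has stopped at about 65° on friction. Easing a touch more.

Call:
step_arm(commands=[[0.012,0,0,0,0],[0.012,0,0,0,0]])

```text
time: 23.18
tcp_pos: [562.4, 193.9, 205.4]
tool_rot: [[-0.043, 0.996, -0.072], [0.999, 0.043, 0.006], [0.009, -0.072, -0.997]]
force: [0.3, -0.5, -0.9]
gripper_width: 0.144
```

```bash
python3 look.py i
```

```text
t 23.18 tcp [562.4 193.9 205.4] xang 92.4 tilt [-0.072  0.006 -0.997] F [ 0.3 -0.5 -0.9] M [ 0.03 -0.06 -0.03] w 12.3 q6 98
```

View pics/li.png

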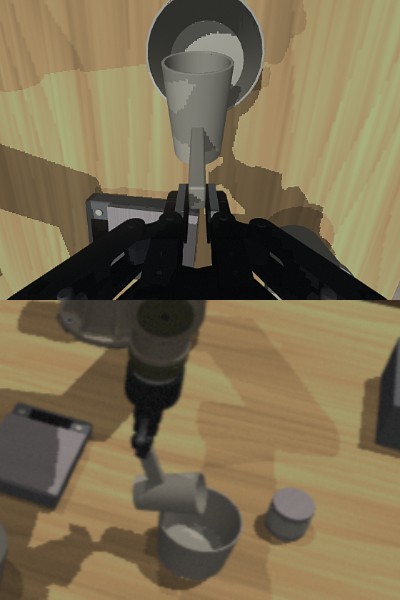

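Call:
step_arm(commands=[[0.012,0,0,0,0],[0.012,0,0,0,0]])

```text
time: 23.52
tcp_pos: [562.4, 193.9, 205.4]
tool_rot: [[-0.043, 0.996, -0.072], [0.999, 0.043, 0.006], [0.009, -0.072, -0.997]]
force: [0.2, -0.2, -0.5]
gripper_width: 0.141
```

```bash
python3 look.py j; python3 - <<'E'
import cv2
E
```

```text
t 23.52 tcp [562.4 193.9 205.4] xang 92.4 tilt [-0.072  0.006 -0.997] F [ 0.2 -0.2 -0.5] M [-0.01 -0.11  0.06] w 12.0 q6 98
```

View pics/lj.png

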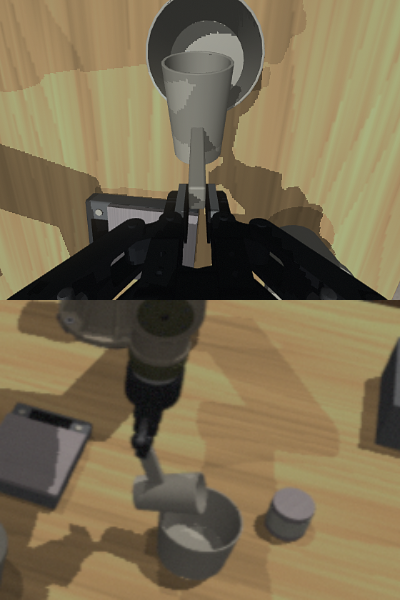

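The wrist force (0.5 N) is below the cup's weight, so the cup may be leaning on the tub's rim. Measuring.

```bash
python3 - <<'E'
from h import *
np.set_printoptions(precision=1,suppress=True)
state()
for n in ['scene','wrist']:
    c=cam(n); im,D=ctrl.read_camera(n); save('k_'+n,im); np.savez('pics/k_'+n+'.npz',im=im,D=D,K=c[0],R=c[1],t=c[2])
    Q=pts(c,D)
    m=(Q[...,2]>80)&(Q[...,2]<99)&(np.hypot(Q[...,0]-557,Q[...,1]-299)<75)&(Q[...,1]>275)
    q=Q[m]; print(n,'tub',cv2.minEnclosingCircle(q[:,:2].astype(np.float32)) if len(q)>5 else 0)
    m=(Q[...,2]>101)&(np.abs(Q[...,0]-557)<45)&(Q[...,1]>203)&(Q[...,1]<330)
    q=Q[m]
    for y0 in range(190,330,10):
        s=q[(q[:,1]>=y0)&(q[:,1]<y0+10)]
        if len(s): print(y0,len(s),'x',s[:,0].min(),s[:,0].max(),'z',s[:,2].min(),s[:,2].max())
im=np.load('pics/k_scene.npz')['im']; save('k_c',cv2.resize(im[190:310,310:430],(600,600),interpolation=cv2.INTER_CUBIC))
E
```

```text
t 23.62 tcp [562.4 193.9 205.4] xang 92.4 tilt [-0.1  0.  -1. ] F [-0.2 -1.2 -0.7] M [-0.1 -0.1 -0.1] w 12.0 q6 98
scene tub ((556.0895385742188, 298.26953125), 66.80193328857422)
200 274 x 512.0171034562146 601.7998756893841 z 102.4809992381931 694.4310637274297
210 359 x 512.1392600765487 601.8870762832455 z 101.51405544986173 695.9927685489766
220 522 x 530.4457705069522 601.936566181725 z 102.2835135762392 695.8805992357345
230 195 x 535.1452089959616 601.555287709348 z 103.06320625436744 695.9407171711296
240 111 x 536.1250686309186 600.6156590430458 z 112.70341543308975 689.0764116595195
250 98 x 538.2637595609617 586.3061640205775 z 108.394696730541 166.87487025192704
260 99 x 537.7894538602292 586.2593570700591 z 111.29166500026288 167.8517434832118
270 107 x 522.932867058235 587.266694833042 z 117.28625692591076 172.06224603843253
280 98 x 522.4603053645508 586.7213223266747 z 110.37268711687466 166.25690897063023
290 63 x 522.6808290622928 584.9234054103447 z 111.56314559863762 137.84036241419653
300 1 x 550.2504177332929 550.2504177332929 z 109.5209851606266 109.5209851606
[... 320 characters left out ...]
9229823041102
230 1083 x 528.0279004946698 583.6396833615182 z 125.98023746392951 156.82058824326782
240 1179 x 527.4694322907359 583.8803913371257 z 129.23829023824618 158.38601282422684
250 1346 x 526.4418042291321 584.4590712811395 z 132.5820800215545 163.0477295879631
260 1542 x 525.8813538379659 584.6674260633456 z 137.78119146051247 167.55803402479307
270 2587 x 525.1165393097792 585.203991674798 z 141.38623919953386 347.52065889837445
280 1452 x 522.885990538258 585.8390617021875 z 106.56620769462045 165.3633441944327
290 1169 x 523.5055615946808 585.9956338439321 z 109.42272044655697 139.9138311585866
300 9 x 549.5241616538606 564.3306489582003 z 110.45399963266647 113.54596292444548
```

View pics/k_c.png

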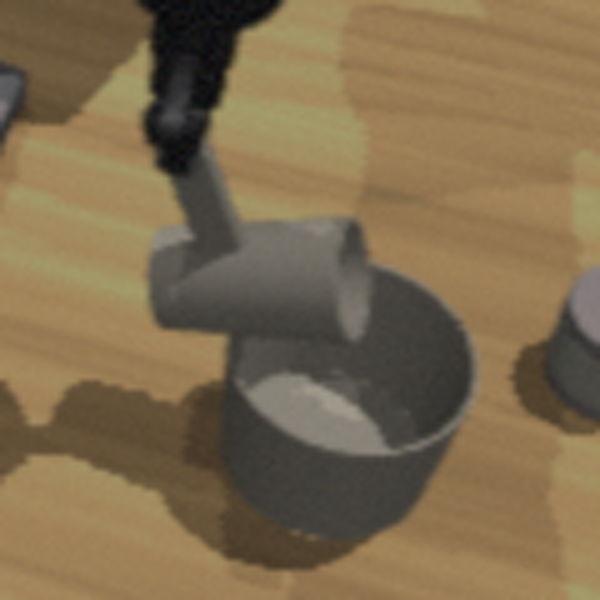

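View pics/k_wrist.png

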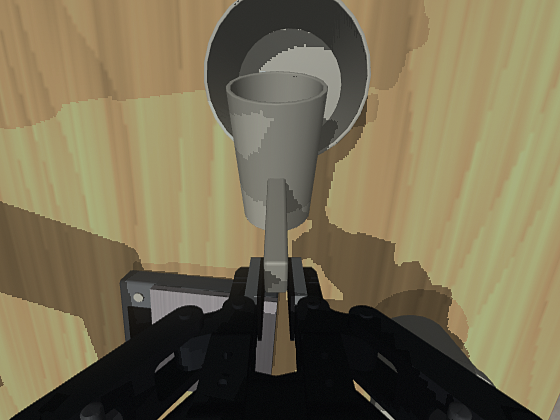

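The cup's lower wall rests on the tub's near rim, and the handle slid about 20 mm outward in the loose grip. While the tub bears the cup, I'll slide the hand back down the handle and then clamp.

Call:
step_arm(commands=[[0.0125,0.0015,0,0.004,0],[0.0125,0.002,0,0.005,0],[0.0125,0.0015,0,0.004,0]])

```text
time: 24.1
tcp_pos: [561.5, 199.3, 192.0]
tool_rot: [[-0.043, 0.997, -0.071], [0.999, 0.043, 0.006], [0.009, -0.071, -0.997]]
force: [-0.0, 0.8, -0.4]
gripper_width: 0.143
```

```bash
python3 look.py k1; python3 -c "
import cv2;im=cv2.imread('pics/lk1.png');cv2.imwrite('pics/lk1b.png',cv2.resize(im,(533,600)))"
```

```text
t 24.10 tcp [561.5 199.3 192. ] xang 92.4 tilt [-0.071  0.006 -0.997] F [-0.   0.8 -0.4] M [ 0.03 -0.12  0.05] w 12.2 q6 99
```

View pics/lk1.png

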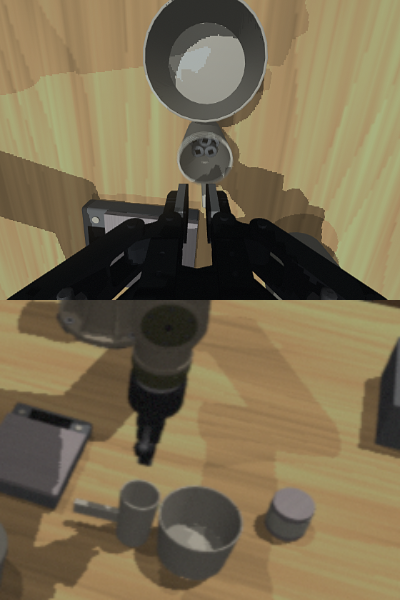

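The cup dropped out of the grip and seems to have landed upright on the bench beside the tub with its plugs inside. Letting it settle, backing off, and looking properly.

Call:
step_arm(commands=[[0.05,0,0,-0.01,0],[0.05,0,0,-0.01,0],[0.05,-0.02,0,-0.005,0],[0.05,-0.02,0,0,0],[0.05,-0.01,0,0,0],[0.05,0,0,0,0]])

```text
time: 24.95
tcp_pos: [566.0, 144.6, 219.1]
tool_rot: [[-0.041, 0.997, -0.07], [0.999, 0.042, 0.006], [0.009, -0.07, -0.998]]
force: [-0.5, 0.4, -0.2]
gripper_width: 0.588
```

```bash
python3 - <<'E'
from h import *
np.set_printoptions(precision=1,suppress=True)
state()
for n in ['scene','wrist']:
    c=cam(n); im,D=ctrl.read_camera(n); save('n_'+n,im); np.savez('pics/n_'+n+'.npz',im=im,D=D,K=c[0],R=c[1],t=c[2])
    Q=pts(c,D)
    m=(Q[...,2]>80)&(Q[...,2]<95)&(np.hypot(Q[...,0]-557,Q[...,1]-299)<75)&(Q[...,1]>235)
    q=Q[m]; print(n,'tub',np.median(q[:,2]),cv2.minEnclosingCircle(q[:,:2].astype(np.float32)))
    m=(Q[...,2]>94)&(Q[...,2]<108)&(np.hypot(Q[...,0]-557,Q[...,1]-198)<50)
    q=Q[m]; print('cup',len(q),np.median(q[:,2]),cv2.minEnclosingCircle(q[:,:2].astype(np.float32)))
    m=(Q[...,2]>40)&(Q[...,2]<56)&(np.hypot(Q[...,0]-557,Q[...,1]-198)<125)&(Q[...,1]<225)
    q=Q[m]; print('handle',len(q),np.median(q[:,2]),cv2.minAreaRect(q[:,:2].astype(np.float32)))
im=np.load('pics/n_scene.npz')['im']; save('n_c',cv2.resize(im[170:310,290:430],(600,600),interpolation=cv2.INTER_CUBIC))
E
```

```text
t 24.95 tcp [566.  144.6 219.1] xang 92.4 tilt [-0.1  0.  -1. ] F [-0.5  0.4 -0.2] M [-0.  -0.1  0.1] w 50.2 q6 94
scene tub 87.34641916098396 ((555.572265625, 299.16943359375), 66.75891876220703)
cup 121 98.9184372799693 ((556.7680053710938, 198.51429748535156), 33.10643768310547)
handle 272 48.36892645630371 ((566.7855224609375, 160.811767578125), (61.49494552612305, 122.24307250976562), 15.178464889526367)
wrist tub 88.54964255234336 ((557.4629516601562, 297.36724853515625), 64.69544982910156)
cup 978 98.82991712820981 ((558.4401245117188, 198.37451171875), 31.827678680419922)
handle 1371 48.15136091960922 ((553.5651245117188, 162.17324829101562), (125.78325653076172, 53.2712516784668), 82.34917449951172)
```

View pics/n_c.png

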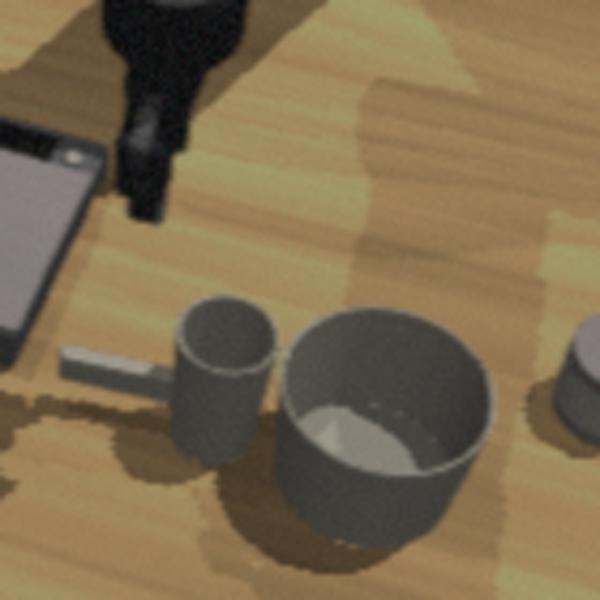

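View pics/n_wrist.png

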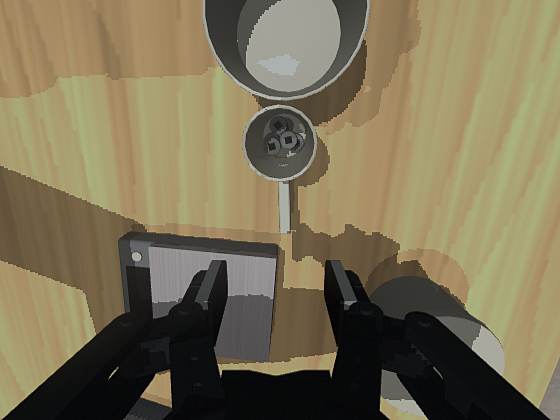

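The cup stands upright on the bench at (557.6,198.4), and the tub has not moved. The plugs are still in the cup and none are visible elsewhere. That was luck.

The full-pad grip turns no more easily than it slides. I'll retake the handle at its outer top corner: the small contact patch lets it turn at a real 20 N grip with plenty of margin against dropping.

```bash
python3 - <<'E'
from h import *
np.set_printoptions(precision=2,suppress=True)
for n in ['scene','wrist']:
    f=np.load('pics/n_'+n+'.npz'); Q=pts((f['K'],f['R'],f['t']),f['D'])
    r=np.hypot(Q[...,0]-557.6,Q[...,1]-198.4)
    m=(Q[...,2]>45)&(Q[...,2]<54)&(r>40)&(r<115)&(Q[...,1]>85)&(Q[...,1]<170)&(abs(Q[...,0]-558)<40)
    q=Q[m]; print(n,len(q),np.median(q[:,2]),cv2.minAreaRect(q[:,:2].astype(np.float32)),q[:,1].min())
    c=q[:,:2].mean(0)-[557.6,198.4]; print(np.degrees(np.arctan2(c[1],c[0])))
plan((562.5,94.5,100),xang=0,n=5)
E
```

```text
scene 96 49.50853253338883 ((562.9487915039062, 128.13011169433594), (15.746624946594238, 61.24204635620117), 3.5684382915496826) 97.59915880173844
-84.50440762270665
wrist 594 48.88277168164467 ((563.9973754882812, 127.1239013671875), (12.00412368774414, 59.536617279052734), 4.398492813110352) 97.55846392069301
-84.73425652281354
t 25.05 tcp [565.9 145.6 219. ] xang 92.4 tilt [-0.07  0.01 -1.  ] F [-0.3  0.  -0.2] M [-0.02 -0.04 -0.02] w 50.0 q6 94
[-0.0104, 0.0005, 0.0237, 0.0]
[-0.0104, 0.0005, 0.0237, 0.0]
[-0.0104, 0.0005, 0.0237, 0.0]
[-0.0104, 0.0005, 0.0237, 0.0]
[-0.0104, 0.0005, 0.0237, 0.0]
```

```bash
python3 - <<'E'
from h import *
plan((566.5,95.8,90),xang=-2.6,n=5)
E
```

```text
t 25.05 tcp [565.9 145.6 219. ] xang 92.4 tilt [-0.07   0.006 -0.998] F [-0.3  0.  -0.2] M [-0.02 -0.04 -0.02] w 50.0 q6 94
[-0.0102, 0.0015, 0.0257, -0.0091]
[-0.0102, 0.0014, 0.0257, -0.0091]
[-0.0102, 0.0013, 0.0257, -0.0091]
[-0.0102, 0.0012, 0.0257, -0.0091]
[-0.0102, 0.0011, 0.0257, -0.0091]
```

Call:
step_arm(commands=[[0.05,-0.01,0.0015,0.02,-0.009],[0.05,-0.012,0.0015,0.025,-0.009],[0.05,-0.012,0.0015,0.028,-0.009],[0.05,-0.01,0.001,0.028,-0.009],[0.04,-0.005,0.001,0.02,-0.009],[0.035,0,0,0,0]])

```text
time: 25.8
tcp_pos: [566.5, 100.0, 93.5]
tool_rot: [[-0.093, 0.993, -0.07], [0.996, 0.094, 0.007], [0.014, -0.069, -0.998]]
force: [0.8, -1.0, 0.5]
gripper_width: 0.41
```

```bash
python3 - <<'E'
from h import *
np.set_printoptions(precision=2,suppress=True)
c=cam('wrist'); im,D=ctrl.read_camera('wrist'); save('w20',im); Q=pts(c,D)
m=(Q[...,2]>45)&(Q[...,2]<54)&(Q[...,1]>85)&(Q[...,1]<160)&(abs(Q[...,0]-563)<20)
q=Q[m]; print(len(q),np.median(q[:,2]),cv2.minAreaRect(q[:,:2].astype(np.float32)),q[:,1].min(), q[q[:,1]<105][:,0].mean())
plan((566.5,95.8,40),xang=0,n=4)
E
```

```text
1814 48.98593856682713 ((563.8480834960938, 128.76065063476562), (12.075325012207031, 63.135498046875), 4.428112506866455) 97.32416956474503 565.9849379222735
t 25.85 tcp [567.3 100.3  94.5] xang 95.4 tilt [-0.07  0.01 -1.  ] F [ 0.1 -0.5 -0.4] M [ 0.03 -0.03 -0.01] w 35.0 q6 86
[-0.0013, 0.0006, 0.0136, 0.0]
[-0.0013, 0.0006, 0.0136, 0.0]
[-0.0013, 0.0006, 0.0136, 0.0]
[-0.0013, 0.0006, 0.0136, 0.0]
```

View pics/w20.png

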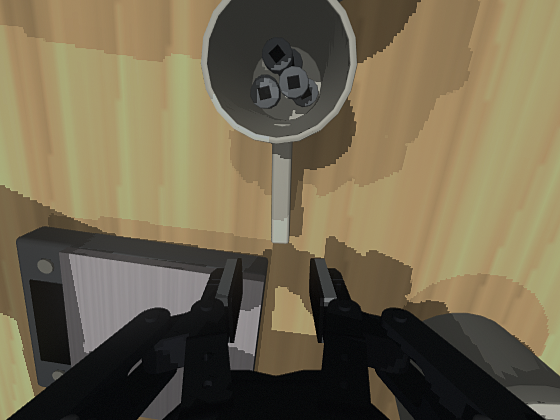

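The handle end is at (566,97.3) with its top at z 49. Descend so the tips overlap the outer top corner.

Call:
step_arm(commands=[[0.035,-0.0015,0.0005,0.014,0],[0.035,-0.0015,0.0005,0.014,0],[0.035,-0.0015,0.0005,0.014,0],[0.035,-0.001,0.0005,0.009,0],[0.035,0,0,0,0]])

```text
time: 26.48
tcp_pos: [567.6, 96.2, 41.8]
tool_rot: [[-0.095, 0.993, -0.065], [0.995, 0.095, 0.008], [0.014, -0.064, -0.998]]
force: [0.3, 0.1, -0.5]
gripper_width: 0.408
```

```bash
python3 - <<'E'
from h import *
plan((566.2,95.5,39.5),xang=0,n=1)
E
```

```text
t 26.48 tcp [567.6  96.2  41.8] xang 95.4 tilt [-0.065  0.008 -0.998] F [ 0.3  0.1 -0.5] M [-0.02 -0.1   0.  ] w 34.9 q6 86
[-0.0006, -0.0013, 0.0023, 0.0]
```

Call:
step_arm(commands=[[0.03,-0.001,-0.001,0.0025,0],[0.02,0,0,0,0],[0.005,0,0,0,0],[0.005,0,0,0,0],[0.005,0,0,0,0]], grip_force=120)

```text
time: 27.1
tcp_pos: [567.5, 95.1, 40.5]
tool_rot: [[-0.095, 0.993, -0.063], [0.995, 0.096, 0.008], [0.014, -0.062, -0.998]]
force: [0.7, 0.5, -0.6]
gripper_width: 0.085
```

Call:
step_arm(commands=[[0.005,0,0,-0.003,0],[0.005,0,0,-0.005,0],[0.005,0,0,0,0]])

```text
time: 27.48
tcp_pos: [567.8, 95.0, 48.8]
tool_rot: [[-0.095, 0.993, -0.063], [0.995, 0.096, 0.007], [0.013, -0.063, -0.998]]
force: [0.5, -0.9, -2.0]
gripper_width: 0.082
```

```bash
python3 look.py m
```

```text
t 27.48 tcp [567.8  95.   48.8] xang 95.5 tilt [-0.063  0.007 -0.998] F [ 0.5 -0.9 -2. ] M [-0.2  -0.14  0.  ] w 7.0 q6 86
```

View pics/lm.png

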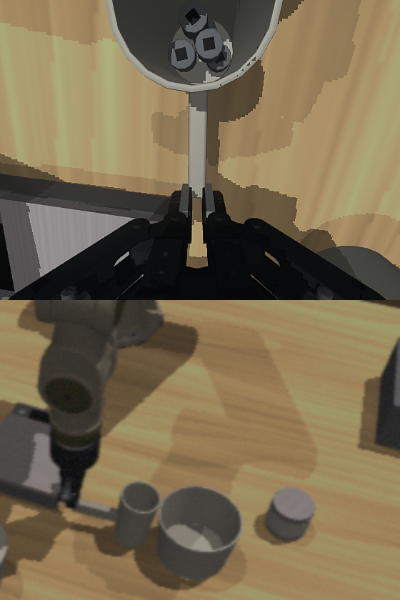

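It holds the weight on the corner grip. Lift gently, backing slightly off the tub first.

Call:
step_arm(commands=[[0.005,-0.003,0,-0.004,0],[0.005,-0.004,0,-0.008,0],[0.005,-0.003,0,-0.012,0],[0.005,0,0.001,-0.016,0],[0.005,0,0.001,-0.02,0],[0.005,0,0.001,-0.024,0],[0.005,0,0.001,-0.026,0],[0.005,0,0.001,-0.024,0],[0.005,0,0.001,-0.018,0],[0.005,0,0,-0.008,0]])

```text
time: 28.82
tcp_pos: [585.5, 81.5, 218.6]
tool_rot: [[-0.093, 0.994, -0.061], [0.996, 0.093, 0.007], [0.013, -0.06, -0.998]]
force: [0.3, 0.4, -3.1]
gripper_width: 0.082
```

```bash
python3 look.py o; python3 -c "
from h import *
plan((566,198,222),n=8)"
```

```text
t 28.82 tcp [585.5  81.5 218.6] xang 95.3 tilt [-0.061  0.007 -0.998] F [ 0.3  0.4 -3.1] M [-0.22 -0.13  0.01] w 7.0 q6 85
t 28.93 tcp [585.5  81.5 218.1] xang 95.3 tilt [-0.061  0.007 -0.998] F [-0.   0.1 -1.7] M [-0.19 -0.13 -0.02] w 6.8 q6 85
[0.0147, -0.0011, -0.0002, 0.0]
[0.0147, -0.0011, -0.0002, 0.0]
[0.0147, -0.0011, -0.0002, 0.0]
[0.0147, -0.0011, -0.0002, 0.0]
[0.0147, -0.0011, -0.0002, 0.0]
[0.0147, -0.0011, -0.0002, 0.0]
[0.0147, -0.0011, -0.0002, 0.0]
[0.0147, -0.0011, -0.0002, 0.0]
```

View pics/lo.png

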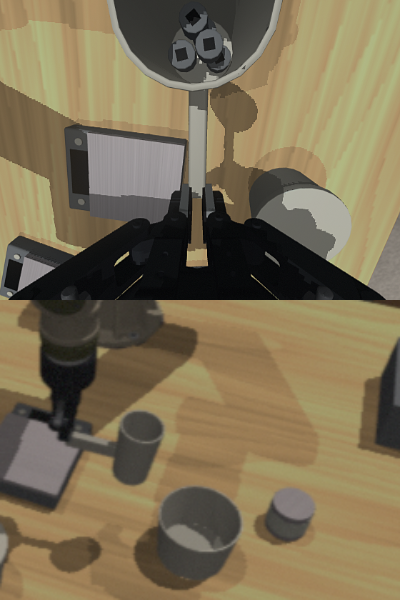

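```bash
python3 -c "
from h import *
plan((570,197,233),n=8)"
```

```text
t 28.93 tcp [585.5  81.5 218.1] xang 95.3 tilt [-0.061  0.007 -0.998] F [-0.   0.1 -1.7] M [-0.19 -0.13 -0.02] w 6.8 q6 85
[0.0146, -0.0007, -0.0016, 0.0]
[0.0146, -0.0007, -0.0016, 0.0]
[0.0146, -0.0007, -0.0016, 0.0]
[0.0146, -0.0007, -0.0016, 0.0]
[0.0146, -0.0007, -0.0016, 0.0]
[0.0146, -0.0007, -0.0016, 0.0]
[0.0146, -0.0007, -0.0016, 0.0]
[0.0146, -0.0007, -0.0016, 0.0]
```

Call:
step_arm(commands=[[0.005,0.007,-0.0005,-0.002,0],[0.005,0.012,-0.0005,-0.002,0],[0.005,0.016,-0.001,-0.002,0],[0.005,0.018,-0.001,-0.002,0],[0.005,0.018,-0.001,-0.002,0],[0.005,0.018,-0.001,-0.002,0],[0.005,0.014,-0.0005,-0.002,0],[0.005,0.01,-0.0005,-0.002,0],[0.005,0.004,0,0,0],[0.005,0,0,0,0]])

```text
time: 30.18
tcp_pos: [566.4, 207.2, 234.5]
tool_rot: [[-0.095, 0.993, -0.066], [0.995, 0.096, 0.007], [0.013, -0.065, -0.998]]
force: [0.6, 0.2, -2.0]
gripper_width: 0.084
```

```bash
python3 -c "
from h import *
plan((570,197,235),n=2)"
```

```text
t 30.18 tcp [566.4 207.2 234.5] xang 95.5 tilt [-0.066  0.007 -0.998] F [ 0.6  0.2 -2. ] M [-0.23 -0.18  0.  ] w 7.2 q6 96
[-0.0053, 0.0013, -0.0004, 0.0]
[-0.0053, 0.0013, -0.0004, 0.0]
```

Now fix the position, and ease the grip in steps: 60, 40, 30, 20 N.

Call:
step_arm(commands=[[0.005,-0.006,0.0015,0,0],[0.005,-0.004,0.0015,0,0],[0.005,0,0,0,0]], grip_force=60)

```text
time: 30.55
tcp_pos: [570.9, 195.3, 233.9]
tool_rot: [[-0.093, 0.993, -0.067], [0.996, 0.094, 0.006], [0.013, -0.066, -0.998]]
force: [-0.0, 0.1, -2.2]
gripper_width: 0.09
```

```bash
python3 look.py p
```

```text
t 30.55 tcp [570.9 195.3 233.9] xang 95.4 tilt [-0.067  0.006 -0.998] F [-0.   0.1 -2.2] M [-0.2  -0.1   0.04] w 7.7 q6 95
```

View pics/lp.png

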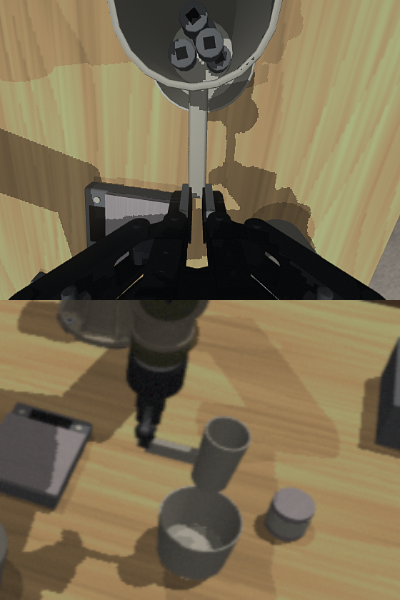

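Call:
step_arm(commands=[[0.005,0,0,0,0],[0.005,0,0,0,0]], grip_force=30)

```text
time: 30.9
tcp_pos: [570.7, 195.6, 233.9]
tool_rot: [[-0.094, 0.993, -0.067], [0.996, 0.094, 0.006], [0.013, -0.066, -0.998]]
force: [0.7, 0.2, -1.8]
gripper_width: 0.083
```

```bash
python3 look.py q
```

```text
t 30.90 tcp [570.7 195.6 233.9] xang 95.4 tilt [-0.067  0.006 -0.998] F [ 0.7  0.2 -1.8] M [-0.21 -0.12 -0.01] w 7.1 q6 95
```

View pics/lq.png

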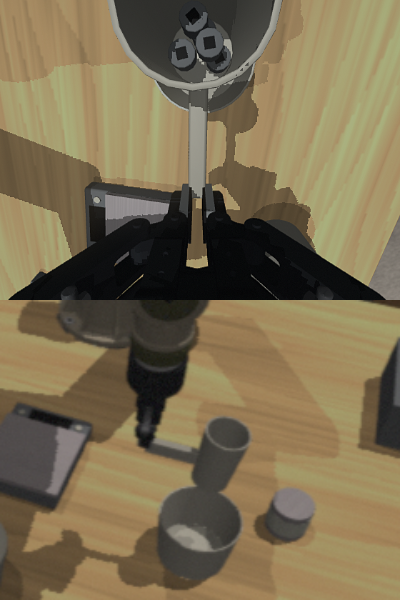

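Call:
step_arm(commands=[[0.005,0,0,0,0],[0.005,0,0,0,0]], grip_force=20)

```text
time: 31.25
tcp_pos: [570.6, 195.9, 234.0]
tool_rot: [[-0.094, 0.993, -0.067], [0.995, 0.095, 0.007], [0.013, -0.066, -0.998]]
force: [0.1, -1.0, -1.1]
gripper_width: 0.084
```

```bash
python3 look.py r
```

```text
t 31.25 tcp [570.6 195.9 234. ] xang 95.4 tilt [-0.067  0.007 -0.998] F [ 0.1 -1.  -1.1] M [-0.21 -0.08  0.09] w 7.2 q6 95
```

View pics/lr.png

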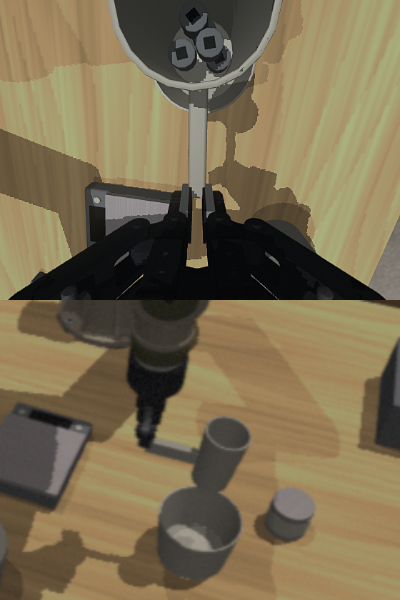

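Still held at 20 N. I'll open in fine steps and watch the wrist moment about x (-0.21 now).

Call:
step_arm(commands=[[0.0085,0,0,0,0],[0.009,0,0,0,0]])

```text
time: 31.6
tcp_pos: [570.6, 195.9, 234.0]
tool_rot: [[-0.094, 0.993, -0.067], [0.995, 0.095, 0.006], [0.013, -0.066, -0.998]]
force: [-0.2, 0.7, -1.7]
gripper_width: 0.106
```

```bash
python3 -c "
from h import *
state()"
```

```text
t 31.60 tcp [570.6 195.9 234. ] xang 95.4 tilt [-0.067  0.006 -0.998] F [-0.2  0.7 -1.7] M [-0.26 -0.13 -0.02] w 9.0 q6 95
```

Call:
step_arm(commands=[[0.0095,0,0,0,0],[0.0095,0,0,0,0]])

```text
time: 31.85
tcp_pos: [570.6, 195.9, 234.0]
tool_rot: [[-0.094, 0.993, -0.067], [0.995, 0.095, 0.006], [0.013, -0.066, -0.998]]
force: [-0.8, -0.4, -2.6]
gripper_width: 0.116
```

```bash
python3 look.py s
```

```text
t 31.85 tcp [570.6 195.9 234. ] xang 95.4 tilt [-0.067  0.006 -0.998] F [-0.8 -0.4 -2.6] M [-0.19 -0.11 -0.01] w 9.9 q6 95
```

View pics/ls.png

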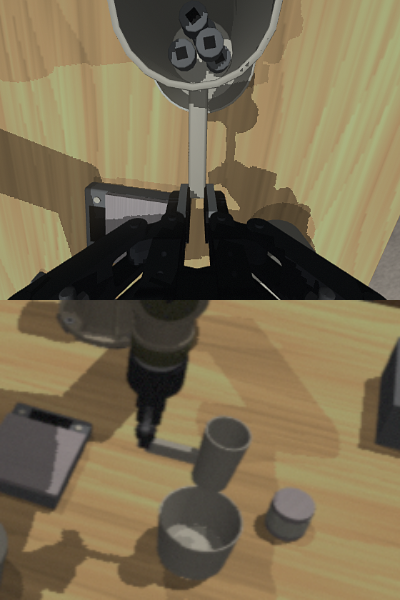

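Call:
step_arm(commands=[[0.0102,0,0,0,0],[0.0108,0,0,0,0]])

```text
time: 32.2
tcp_pos: [570.7, 195.9, 234.0]
tool_rot: [[-0.094, 0.993, -0.067], [0.995, 0.095, 0.007], [0.013, -0.066, -0.998]]
force: [-0.3, 0.4, -1.6]
gripper_width: 0.131
```

```bash
cat > lw.py <<'E'
from h import *
import sys
o,R=state()
im,D=ctrl.read_camera('wrist'); save('l'+sys.argv[1],cv2.resize(im,(400,300)))
E
python3 lw.py t
```

```text
t 32.20 tcp [570.7 195.9 234. ] xang 95.4 tilt [-0.067  0.007 -0.998] F [-0.3  0.4 -1.6] M [-0.15 -0.09 -0.02] w 11.2 q6 95
```

View pics/lt.png

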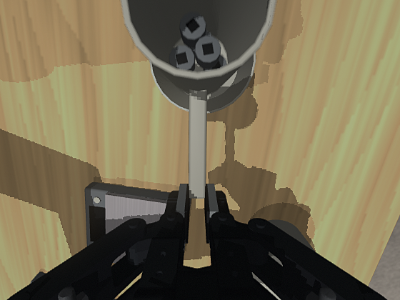

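It has started turning. Hold at 10.8 mm.

Call:
step_arm(commands=[[0.0108,0,0,0,0]])

```text
time: 32.38
tcp_pos: [570.6, 195.9, 234.0]
tool_rot: [[-0.094, 0.993, -0.067], [0.995, 0.095, 0.007], [0.013, -0.066, -0.998]]
force: [-0.2, -0.1, -2.9]
gripper_width: 0.128
```

```bash
python3 lw.py u
```

```text
t 32.38 tcp [570.6 195.9 234. ] xang 95.4 tilt [-0.067  0.007 -0.998] F [-0.2 -0.1 -2.9] M [-0.12 -0.08 -0.03] w 10.9 q6 95
```

View pics/lu.png

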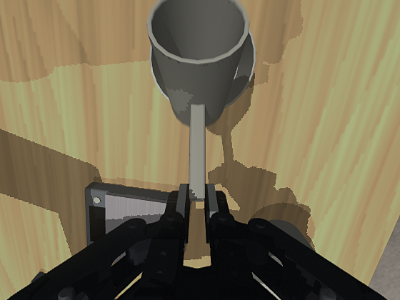

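Call:
step_arm(commands=[[0.0108,0,0,0,0]])

```text
time: 32.55
tcp_pos: [570.6, 195.8, 233.9]
tool_rot: [[-0.094, 0.993, -0.067], [0.995, 0.095, 0.006], [0.013, -0.066, -0.998]]
force: [-0.3, 0.3, -1.5]
gripper_width: 0.129
```

```bash
python3 look.py v
```

```text
t 32.55 tcp [570.6 195.8 233.9] xang 95.4 tilt [-0.067  0.006 -0.998] F [-0.3  0.3 -1.5] M [-0.01 -0.08  0.06] w 11.0 q6 95
```

View pics/lv.png

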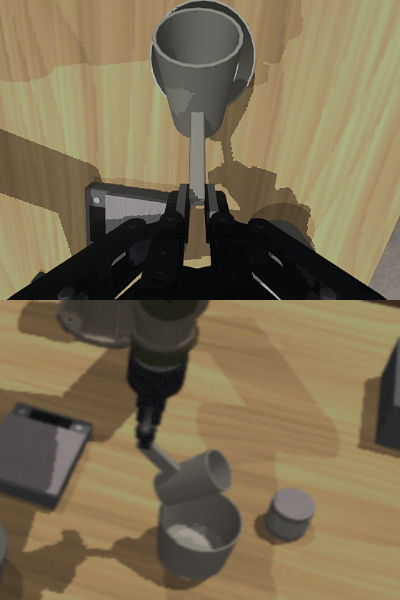

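Call:
step_arm(commands=[[0.0108,0,0,0,0],[0.0108,0,0,0,0]])

```text
time: 32.9
tcp_pos: [570.6, 196.0, 234.0]
tool_rot: [[-0.094, 0.993, -0.067], [0.995, 0.095, 0.007], [0.013, -0.066, -0.998]]
force: [-0.1, 0.3, -2.2]
gripper_width: 0.13
```

```bash
python3 look.py x; python3 - <<'E'
from h import *
E
```

```text
t 32.90 tcp [570.6 196.  234. ] xang 95.4 tilt [-0.067  0.007 -0.998] F [-0.1  0.3 -2.2] M [-0.18 -0.09  0.01] w 11.1 q6 95
```

View pics/lx.png

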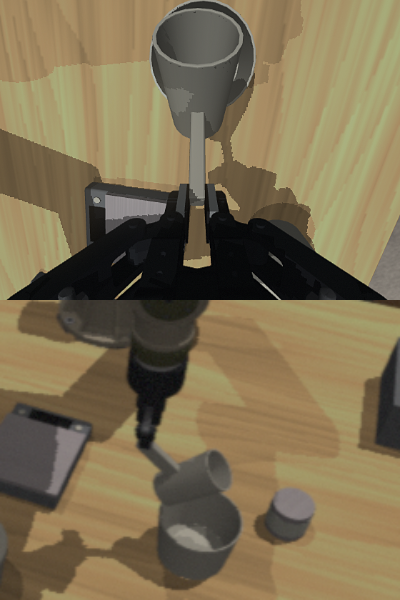

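Call:
step_arm(commands=[[0.0111,0,0,0,0]])

```text
time: 33.12
tcp_pos: [570.7, 196.0, 234.0]
tool_rot: [[-0.094, 0.993, -0.067], [0.995, 0.095, 0.007], [0.013, -0.066, -0.998]]
force: [0.9, 0.4, -1.5]
gripper_width: 0.133
```

```bash
python3 look.py y
```

```text
t 33.12 tcp [570.7 196.  234. ] xang 95.4 tilt [-0.067  0.007 -0.998] F [ 0.9  0.4 -1.5] M [-0.16 -0.14  0.01] w 11.4 q6 95
```

View pics/ly.png

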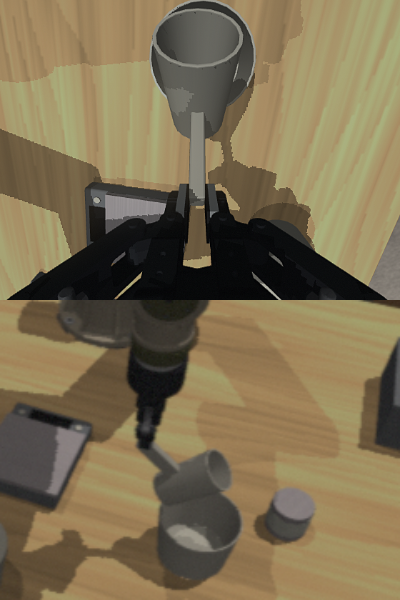

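Call:
step_arm(commands=[[0.0114,0,0,0,0]])

```text
time: 33.35
tcp_pos: [570.7, 196.0, 234.1]
tool_rot: [[-0.094, 0.993, -0.066], [0.995, 0.095, 0.007], [0.013, -0.066, -0.998]]
force: [0.4, 0.1, -1.4]
gripper_width: 0.133
```

```bash
python3 lw.py z
```

```text
t 33.35 tcp [570.7 196.  234.1] xang 95.4 tilt [-0.066  0.007 -0.998] F [ 0.4  0.1 -1.4] M [-0.04 -0.14  0.06] w 11.3 q6 95
```

View pics/lz.png

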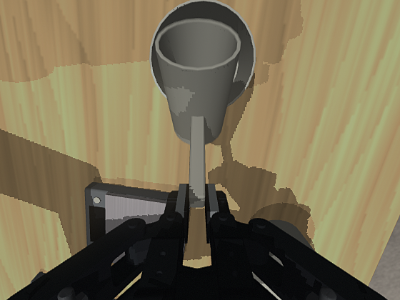

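Call:
step_arm(commands=[[0.0115,0,0,0,0],[0.0115,0,0,0,0]])

```text
time: 33.65
tcp_pos: [570.7, 195.9, 234.0]
tool_rot: [[-0.094, 0.993, -0.067], [0.995, 0.095, 0.007], [0.013, -0.066, -0.998]]
force: [-0.5, 0.2, -1.4]
gripper_width: 0.134
```

```bash
python3 look.py A
```

```text
t 33.65 tcp [570.7 195.9 234. ] xang 95.4 tilt [-0.067  0.007 -0.998] F [-0.5  0.2 -1.4] M [-0.17 -0.1  -0.03] w 11.4 q6 95
```

View pics/lA.png

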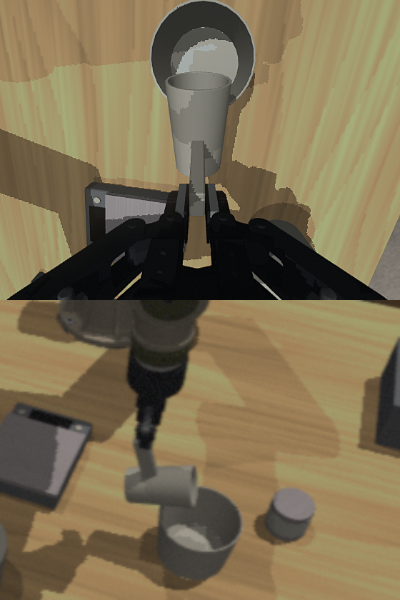

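The cup is nearly horizontal now. Clamp hard, then measure.

Call:
step_arm(commands=[[0.005,0,0,0,0],[0.005,0,0,0,0]], grip_force=120)

```text
time: 34.0
tcp_pos: [570.7, 196.1, 234.0]
tool_rot: [[-0.094, 0.993, -0.067], [0.995, 0.095, 0.007], [0.014, -0.066, -0.998]]
force: [-0.2, 0.7, -2.2]
gripper_width: 0.086
```

```bash
cat > cupm.py <<'E'
from h import *
import sys
np.set_printoptions(precision=1,suppress=True)
o,R=state(); g=np.array(o['tcp_pos'])-5*R[:,2]; u=R[:,0]; u=u/np.linalg.norm(u)
print('pivot',g)
for n in ['scene','wrist']:
    c=cam(n); im,D=ctrl.read_camera(n); save(sys.argv[1]+n,im); np.savez('pics/'+sys.argv[1]+n+'.npz',im=im,D=D,K=c[0],R=c[1],t=c[2])
    Q=pts(c,D).reshape(-1,3)-g
    f=Q@u; l=Q@R[:,1]; z=Q@(-R[:,2])
    m=(abs(l)<40)&(f>-60)&(f<130)&(z<-15)&(Q[:,2]+g[2]>98)
    f,l,z=f[m],l[m],z[m]
    for a in range(-50,130,10):
        s=(f>=a)&(f<a+10)&(abs(l)<8)
        if s.sum()>2: print(n,a,s.sum(),'z',round(z[s].min()),round(z[s].max()))
im=np.load('pics/'+sys.argv[1]+'scene.npz')['im']; save(sys.argv[1]+'c',cv2.resize(im[180:310,300:430],(600,600),interpolation=cv2.INTER_CUBIC))
E
python3 cupm.py B
```

```text
t 34.00 tcp [570.7 196.1 234. ] xang 95.4 tilt [-0.1  0.  -1. ] F [-0.2  0.7 -2.2] M [-0.  -0.1 -0. ] w 7.3 q6 95
pivot [571.  196.1 239. ]
scene -30 4 z -85 -83
scene -20 22 z -84 -17
scene -10 61 z -84 -16
scene 0 67 z -79 -16
scene 10 57 z -74 -17
scene 20 24 z -70 -53
scene 30 20 z -71 -60
scene 40 23 z -67 -59
scene 50 24 z -64 -54
scene 60 21 z -61 -52
scene 70 6 z -56 -52
scene 80 14 z -115 -109
wrist -10 22 z -83 -78
wrist 0 144 z -78 -15
wrist 10 786 z -75 -16
wrist 20 399 z -72 -53
wrist 30 326 z -68 -63
wrist 40 348 z -66 -59
wrist 50 373 z -63 -56
wrist 60 449 z -117 -52
wrist 70 385 z -117 -52
wrist 80 231 z -115 -110
```

View pics/Bc.png

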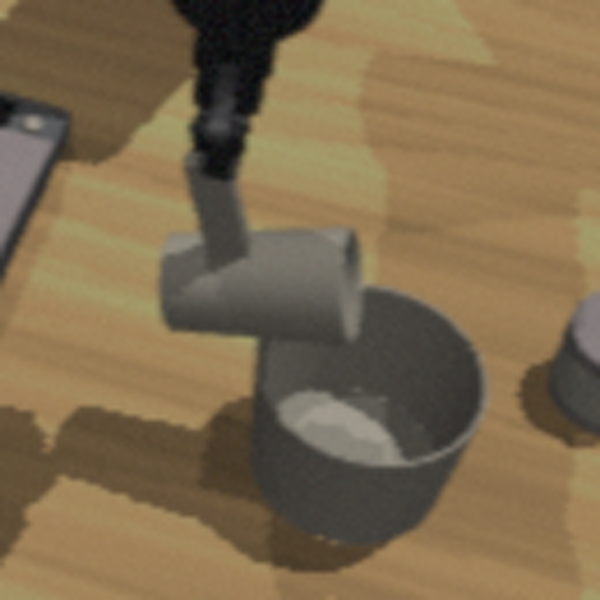

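View pics/Bwrist.png

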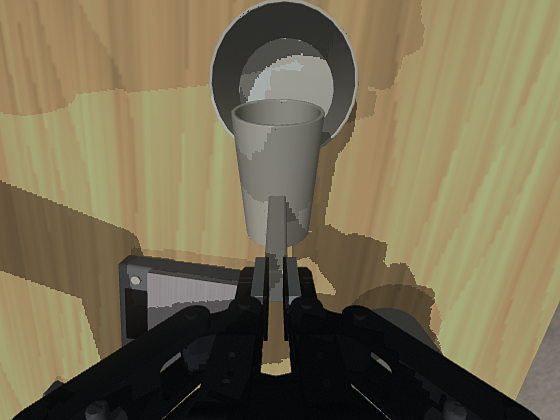

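About 74° with no slip of the handle (pivot to rim top is 87 mm, expected 85). Turn it a little further.

Call:
step_arm(commands=[[0.0105,0,0,0,0],[0.0115,0,0,0,0],[0.0116,0,0,0,0]], grip_force=20)

```text
time: 34.48
tcp_pos: [570.7, 196.1, 234.0]
tool_rot: [[-0.094, 0.993, -0.067], [0.995, 0.095, 0.007], [0.014, -0.066, -0.998]]
force: [0.5, 0.2, -1.8]
gripper_width: 0.135
```

```bash
python3 cupm.py C | egrep "tcp|pivot|wrist"
```

```text
t 34.48 tcp [570.7 196.1 234. ] xang 95.4 tilt [-0.1  0.  -1. ] F [ 0.5  0.2 -1.8] M [-0.  -0.1  0. ] w 11.5 q6 95
pivot [571.  196.1 239. ]
wrist -20 3 z -83 -81
wrist -10 21 z -82 -77
wrist 0 134 z -78 -15
wrist 10 784 z -75 -15
wrist 20 408 z -72 -52
wrist 30 321 z -69 -62
wrist 40 354 z -65 -59
wrist 50 378 z -62 -56
wrist 60 442 z -117 -52
wrist 70 399 z -117 -52
wrist 80 228 z -114 -109
```

It is stable at 74°. The lower wall now slopes only about 13°, which is near the friction angle. Clamp hard and snap the cup backwards, so the plugs slide towards the mouth over the tub.

Call:
step_arm(commands=[[0.005,0,0,0,0],[0.005,0.008,0,0,0],[0.005,0.012,0,0,0],[0.005,0.01,0,0,0],[0.005,-0.05,0,0,0],[0.005,0,0,0,0]], grip_force=120)

```text
time: 35.33
tcp_pos: [572.4, 179.8, 233.6]
tool_rot: [[-0.098, 0.993, -0.066], [0.995, 0.098, 0.008], [0.014, -0.065, -0.998]]
force: [-0.7, 1.5, -2.2]
gripper_width: 0.085
```

```bash
python3 look.py D
```

```text
t 35.33 tcp [572.4 179.8 233.6] xang 95.6 tilt [-0.066  0.008 -0.998] F [-0.7  1.5 -2.2] M [ 0.17 -0.05 -0.04] w 7.3 q6 94
```

View pics/lD.png

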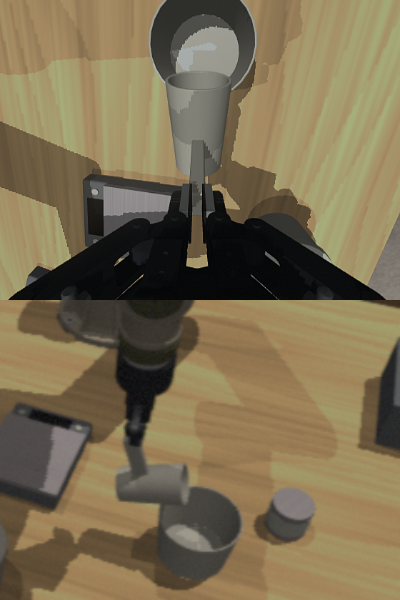

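Call:
step_arm(commands=[[0.005,0.012,0,0,0],[0.005,0.018,0,0,0],[0.005,0.012,0,0,0],[0.005,-0.06,0,0,0],[0.005,0.01,0,0,0],[0.005,0.018,0,0,0],[0.005,0.018,0,0,0],[0.005,0.01,0,0,0],[0.005,-0.06,0,0,0],[0.005,0,0,0,0]])

```text
time: 36.67
tcp_pos: [572.8, 176.5, 232.9]
tool_rot: [[-0.116, 0.991, -0.065], [0.993, 0.117, 0.009], [0.017, -0.063, -0.998]]
force: [-1.4, 1.0, -1.8]
gripper_width: 0.084
```

```bash
python3 look.py E
```

```text
t 36.67 tcp [572.8 176.5 232.9] xang 96.6 tilt [-0.065  0.009 -0.998] F [-1.4  1.  -1.8] M [ 0.15 -0.06 -0.04] w 7.2 q6 92
```

View pics/lE.png

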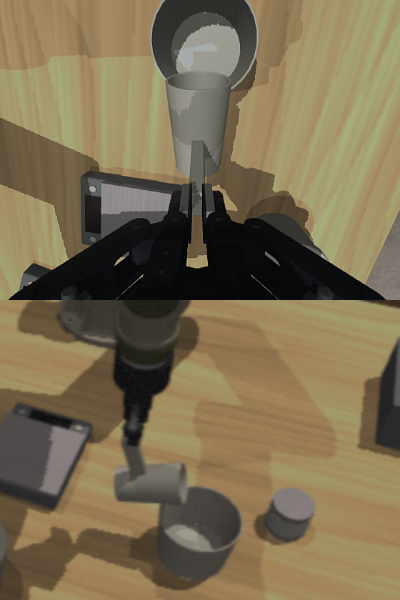

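The plugs resisted, so the cup needs more tilt. Go back over the tub and ease the grip further in short pulses, clamping right after each.

Call:
step_arm(commands=[[0.005,0.012,0,0,0.01],[0.005,0.012,0,0,0.01],[0.0105,0,0,0,0],[0.0117,0,0,0,0],[0.0118,0,0,0,0],[0.005,0,0,0,0]], grip_force=20)

```text
time: 37.52
tcp_pos: [568.8, 207.9, 233.6]
tool_rot: [[-0.101, 0.993, -0.065], [0.995, 0.102, 0.012], [0.018, -0.064, -0.998]]
force: [0.7, 0.7, -0.7]
gripper_width: 0.126
```

```bash
python3 cupm.py F | egrep "tcp|pivot|wrist"
```

```text
t 37.52 tcp [568.8 207.9 233.6] xang 95.8 tilt [-0.1  0.  -1. ] F [ 0.7  0.7 -0.7] M [ 0.  -0.1  0. ] w 10.8 q6 96
pivot [569.1 207.9 238.6]
wrist -20 5 z -82 -80
wrist -10 23 z -80 -77
wrist 0 238 z -77 -15
wrist 10 781 z -75 -20
wrist 20 329 z -72 -61
wrist 30 326 z -69 -63
wrist 40 346 z -67 -60
wrist 50 380 z -63 -57
wrist 60 529 z -120 -54
wrist 70 265 z -119 -113
wrist 80 105 z -118 -113
```

View pics/Fc.png

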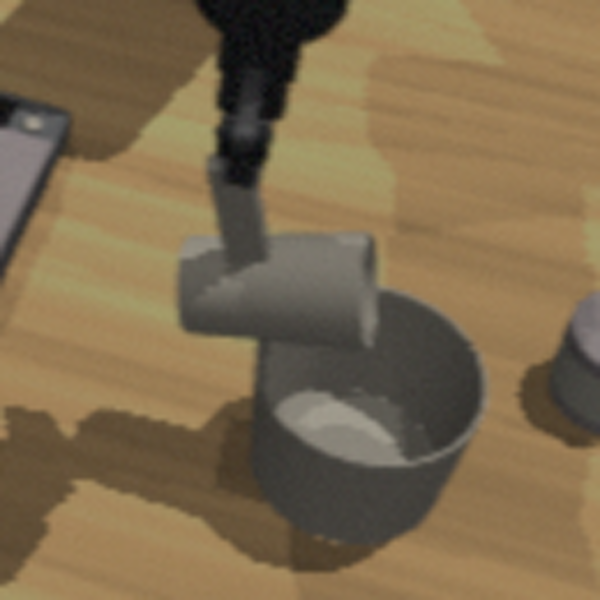

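About 76°, no slip. Next: a forward snap with a loose grip, so the cup lags and turns further, clamping while still moving.

Call:
step_arm(commands=[[0.005,-0.012,0,0,0],[0.005,-0.022,0,0,0],[0.005,-0.02,0,0,0],[0.005,-0.008,0,0,0]], grip_force=120)

```text
time: 38.12
tcp_pos: [575.5, 140.8, 232.4]
tool_rot: [[-0.1, 0.993, -0.065], [0.995, 0.101, 0.011], [0.017, -0.063, -0.998]]
force: [-1.0, 0.8, -2.6]
gripper_width: 0.088
```

Call:
step_arm(commands=[[0.011,0,0,0,0],[0.0113,0,0,0,0],[0.0115,0.055,0,0,0],[0.005,0.03,0,0,0],[0.005,0.018,0,0,0],[0.005,0.008,0,0,0],[0.005,0,0,0,0]], grip_force=60)

```text
time: 39.0
tcp_pos: [564.8, 253.9, 234.3]
tool_rot: [[-0.098, 0.993, -0.065], [0.995, 0.099, 0.012], [0.018, -0.063, -0.998]]
force: [0.4, -0.9, -1.7]
gripper_width: 0.106
```

```bash
python3 cupm.py G | egrep "tcp|pivot|wrist"
```

```text
t 39.00 tcp [564.8 253.9 234.3] xang 95.6 tilt [-0.1  0.  -1. ] F [ 0.4 -0.9 -1.7] M [-0.  -0.1  0. ] w 9.0 q6 100
pivot [565.1 253.8 239.3]
wrist -30 14 z -78 -75
wrist -20 34 z -77 -74
wrist -10 60 z -77 -65
wrist 0 888 z -76 -15
wrist 10 293 z -76 -72
wrist 20 308 z -77 -71
wrist 30 320 z -77 -72
wrist 40 470 z -135 -71
wrist 50 76 z -76 -72
```

View pics/Gc.png

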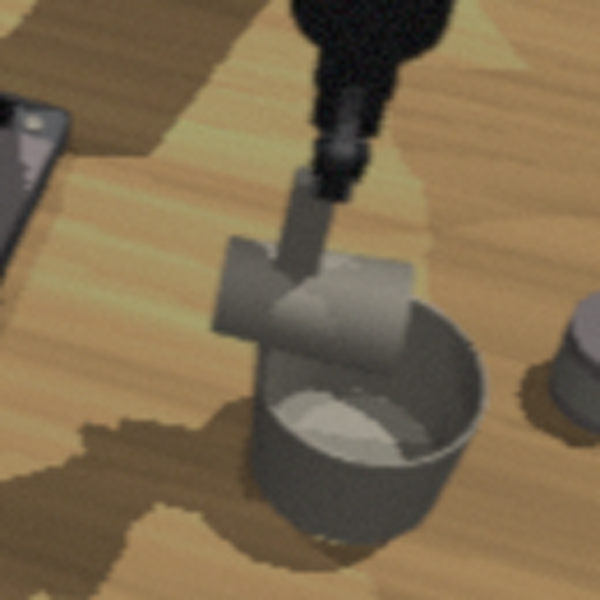

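It is now at about 90° with the mouth over the tub's centre, still held. Clamp hard and snap backwards.

Call:
step_arm(commands=[[0.005,0,0,0,0],[0.005,-0.04,0,0,0],[0.005,0.012,0,0,0],[0.005,0.015,0,0,0],[0.005,0.012,0,0,0],[0.005,-0.045,0,0,0],[0.005,0.01,0,0,0],[0.005,0.012,0,0,0]], grip_force=120)

```text
time: 40.1
tcp_pos: [567.9, 230.6, 234.1]
tool_rot: [[-0.096, 0.993, -0.064], [0.995, 0.097, 0.012], [0.018, -0.062, -0.998]]
force: [0.7, -0.4, -2.4]
gripper_width: 0.081
```

```bash
python3 cupm.py H | egrep "tcp|pivot|wrist"
```

```text
t 40.10 tcp [567.9 230.6 234.1] xang 95.5 tilt [-0.1  0.  -1. ] F [ 0.7 -0.4 -2.4] M [-0.  -0.1  0. ] w 6.9 q6 98
pivot [568.2 230.6 239.1]
wrist -30 8 z -77 -77
wrist -20 28 z -77 -75
wrist -10 51 z -78 -74
wrist 0 851 z -76 -15
wrist 10 289 z -77 -73
wrist 20 290 z -78 -72
wrist 30 312 z -76 -72
wrist 40 412 z -135 -71
wrist 50 253 z -135 -71
```

View pics/Hc.png

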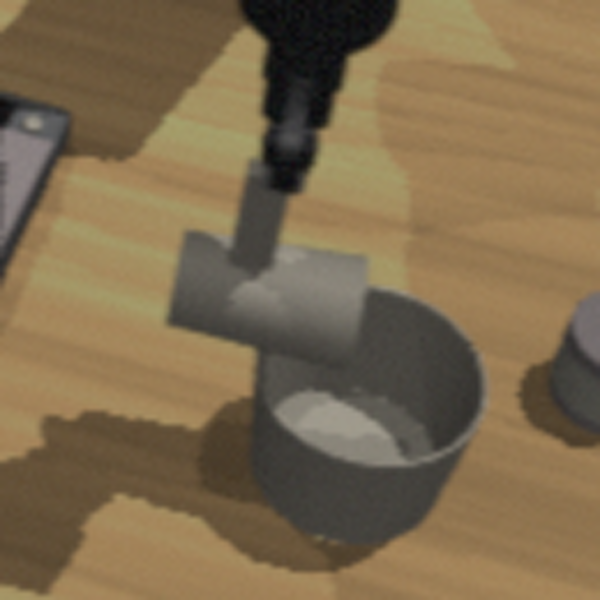

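View pics/Hwrist.png

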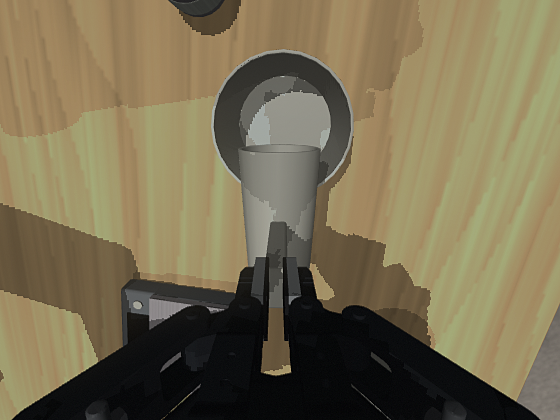

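No plugs out yet, so I'll shake with sharper reversals, keeping the mouth within the tub.

Call:
step_arm(commands=[[0.005,0.035,0,0,0],[0.005,-0.055,0,0,0],[0.005,0.055,0,0,0],[0.005,-0.055,0,0,0],[0.005,0.055,0,0,0],[0.005,-0.055,0,0,0],[0.005,0.035,0,0,0]])

```text
time: 41.08
tcp_pos: [567.5, 251.7, 233.4]
tool_rot: [[-0.105, 0.993, -0.06], [0.994, 0.106, 0.009], [0.015, -0.059, -0.998]]
force: [0.2, 2.0, -0.7]
gripper_width: 0.078
```

```bash
python3 cupm.py I | egrep "tcp|pivot|wrist"
```

```text
t 41.08 tcp [567.5 251.7 233.4] xang 96.0 tilt [-0.1  0.  -1. ] F [ 0.2  2.  -0.7] M [ 0.2 -0.   0. ] w 6.6 q6 100
pivot [567.8 251.7 238.4]
wrist -20 8 z -77 -76
wrist -10 29 z -78 -74
wrist 0 50 z -77 -74
wrist 10 881 z -77 -15
wrist 20 301 z -76 -72
wrist 30 306 z -76 -71
wrist 40 320 z -75 -70
wrist 50 407 z -133 -70
wrist 60 285 z -133 -70
```

View pics/Ic.png

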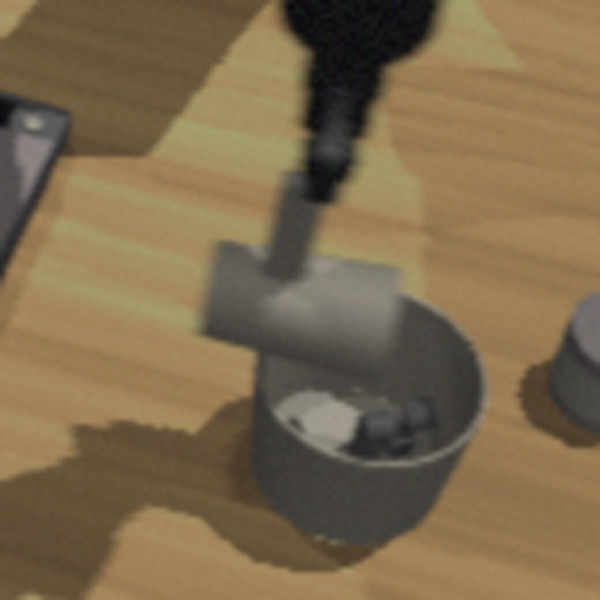

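Plugs are now in the tub. Shake again and count.

Call:
step_arm(commands=[[0.005,-0.05,0,0,0],[0.005,0.055,0,0,0],[0.005,-0.055,0,0,0],[0.005,0.055,0,0,0],[0.005,-0.055,0,0,0],[0.005,0.045,0,0,0],[0.005,-0.02,0,0,0]])

```text
time: 42.05
tcp_pos: [569.3, 239.3, 233.2]
tool_rot: [[-0.126, 0.99, -0.056], [0.992, 0.127, 0.012], [0.019, -0.054, -0.998]]
force: [-0.0, -1.3, -0.2]
gripper_width: 0.083
```

```bash
python3 cupm.py J | egrep "tcp|pivot|wrist"; python3 - <<'E'
import cv2
im=cv2.imread('pics/Jwrist.png'); a=cv2.resize(im[30:210,180:380],(600,540),interpolation=cv2.INTER_CUBIC); cv2.imwrite('pics/Jw.png',a)
E
```

```text
t 42.05 tcp [569.3 239.3 233.2] xang 97.2 tilt [-0.1  0.  -1. ] F [-0.  -1.3 -0.2] M [-0.1 -0.2  0. ] w 7.1 q6 97
pivot [569.5 239.2 238.2]
wrist -40 3 z -77 -76
wrist -30 29 z -77 -74
wrist -20 60 z -77 -74
wrist -10 788 z -77 -15
wrist 0 289 z -77 -73
wrist 10 294 z -77 -73
wrist 20 316 z -78 -73
wrist 30 416 z -137 -73
wrist 40 177 z -136 -74
```

View pics/Jc.png

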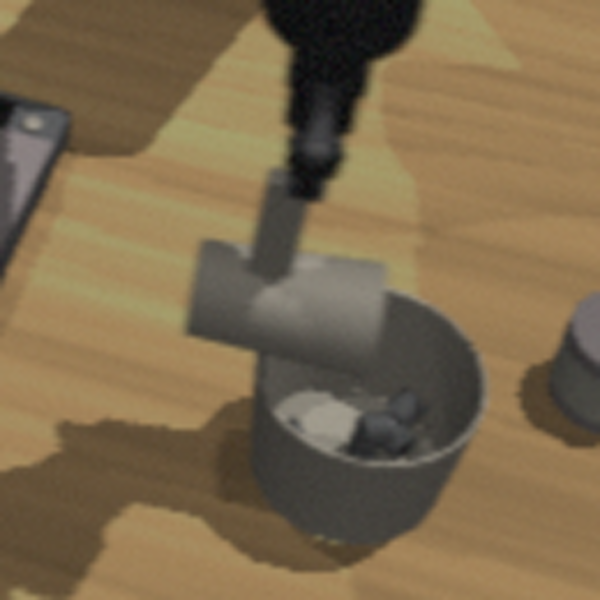

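View pics/Jw.png

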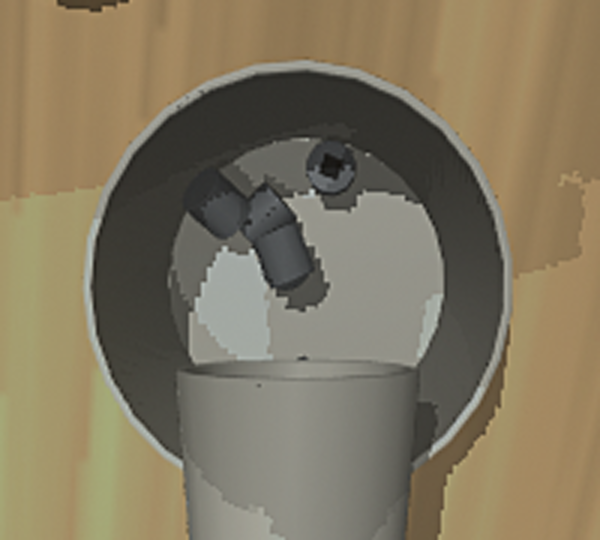

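At least four plugs are in the tub. One more shake, then retreat slowly so I can see the whole floor.

Call:
step_arm(commands=[[0.005,-0.03,0,0,0.01],[0.005,0.055,0,0,0.01],[0.005,-0.055,0,0,0.01],[0.005,0.055,0,0,0],[0.005,-0.055,0,0,0],[0.005,0.055,0,0,0],[0.005,-0.025,0,0,0],[0.005,-0.015,0,0,0],[0.005,-0.015,0,0,0],[0.005,-0.01,0,0,0]])

```text
time: 43.4
tcp_pos: [575.5, 194.8, 232.8]
tool_rot: [[-0.099, 0.994, -0.052], [0.995, 0.1, 0.011], [0.016, -0.051, -0.999]]
force: [0.6, 0.7, -0.5]
gripper_width: 0.075
```

```bash
python3 cupm.py L | egrep "tcp|pivot|wrist"; python3 - <<'E'
import cv2
im=cv2.imread('pics/Lwrist.png'); a=cv2.resize(im[0:210,180:380],(571,600),interpolation=cv2.INTER_CUBIC); cv2.imwrite('pics/Lw.png',a)
E
```

```text
t 43.40 tcp [575.5 194.8 232.8] xang 95.7 tilt [-0.1  0.  -1. ] F [ 0.6  0.7 -0.5] M [ 0. -0.  0.] w 6.4 q6 95
pivot [575.8 194.7 237.8]
wrist -30 15 z -78 -75
wrist -20 38 z -77 -74
wrist -10 86 z -77 -35
wrist 0 886 z -77 -15
wrist 10 291 z -77 -73
wrist 20 307 z -77 -72
wrist 30 324 z -77 -72
wrist 40 467 z -136 -72
wrist 50 24 z -77 -73
```

View pics/Lc.png

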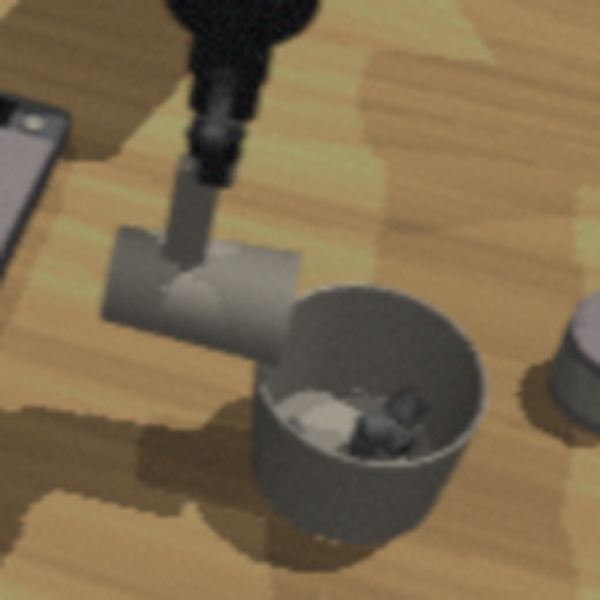

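View pics/Lw.png

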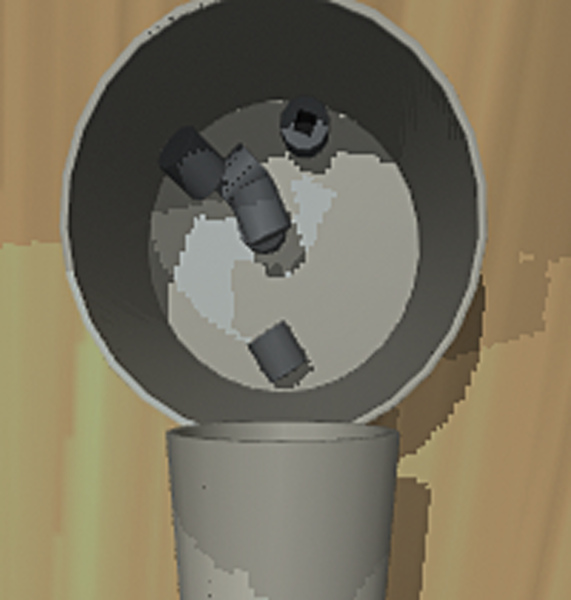

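Five plugs are clear in the tub, and a sixth is uncertain. Another vigorous shake over the tub.

Call:
step_arm(commands=[[0.005,0.03,0,0,0],[0.005,0.04,0,0,0],[0.005,-0.06,0,0,0],[0.005,0.06,0,0,0],[0.005,-0.06,0,0,0],[0.005,0.06,0,0,0],[0.005,-0.06,0,0,0],[0.005,0.06,0,0,0],[0.005,-0.06,0,0,0],[0.005,0.06,0,0,0]])

```text
time: 44.75
tcp_pos: [574.4, 254.3, 232.8]
tool_rot: [[-0.085, 0.995, -0.049], [0.996, 0.086, 0.013], [0.017, -0.047, -0.999]]
force: [1.1, 2.5, -1.0]
gripper_width: 0.085
```

Call:
step_arm(commands=[[0.005,-0.05,0,0,0],[0.005,-0.03,0,0,0],[0.005,-0.025,0,0,0],[0.005,-0.01,0,0,0],[0.005,0,0,0,0]])

```text
time: 45.38
tcp_pos: [582.5, 150.1, 230.3]
tool_rot: [[-0.104, 0.993, -0.049], [0.994, 0.105, 0.017], [0.022, -0.047, -0.999]]
force: [-0.5, -0.4, -1.1]
gripper_width: 0.082
```

```bash
python3 cupm.py M | egrep "tcp|pivot|wrist"; python3 - <<'E'
import cv2
im=cv2.imread('pics/Mwrist.png'); a=cv2.resize(im[0:210,180:380],(571,600),interpolation=cv2.INTER_CUBIC); cv2.imwrite('pics/Mw.png',a)
E
```

```text
t 45.38 tcp [582.5 150.1 230.3] xang 96.0 tilt [-0.  0. -1.] F [-0.5 -0.4 -1.1] M [ 0.  -0.1  0. ] w 7.0 q6 90
pivot [582.7 150.  235.3]
wrist -30 10 z -77 -76
wrist -20 33 z -77 -75
wrist -10 57 z -77 -74
wrist 0 876 z -77 -15
wrist 10 290 z -77 -72
wrist 20 298 z -77 -72
wrist 30 318 z -77 -72
wrist 40 464 z -136 -71
wrist 50 99 z -136 -71
```

View pics/Mc.png

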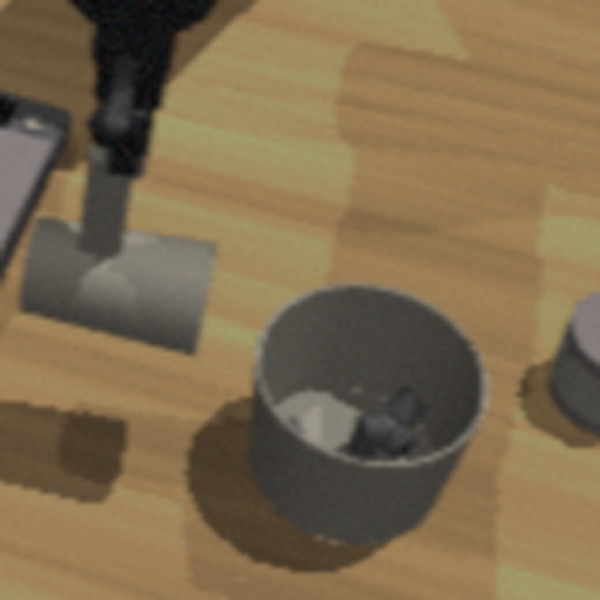

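View pics/Mw.png

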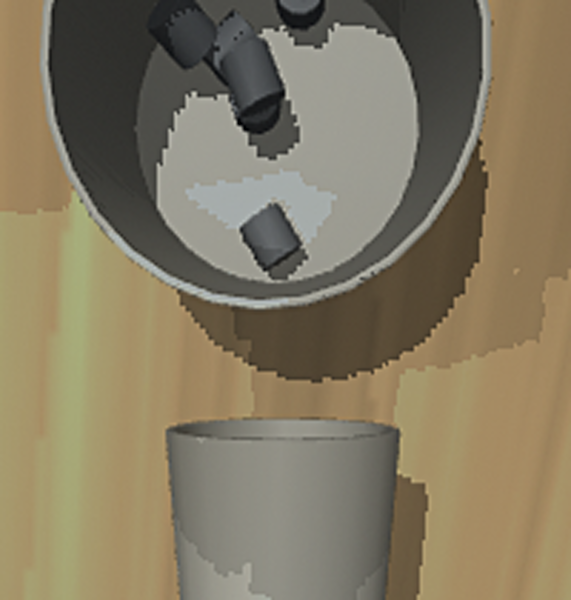

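The sixth plug shows under the middle pair at (258,118), so there are five plus one beneath. The cup hangs at about 90°. To right it, I'll bring its base against the pan's +y edge (y≈70) and draw it over, letting the cup turn in the grip.

```bash
python3 -c "
from h import *
plan((466,137,175),n=7,xang=0)"
```

```text
t 45.48 tcp [582.4 150.8 230.3] xang 96.1 tilt [-0.049  0.017 -0.999] F [-0.3  0.9 -1.6] M [ 0.03 -0.03 -0.03] w 6.9 q6 90
[-0.0004, -0.0164, 0.0087, 0.0]
[-0.0004, -0.0164, 0.0087, 0.0]
[-0.0004, -0.0164, 0.0087, 0.0]
[-0.0004, -0.0164, 0.0087, 0.0]
[-0.0004, -0.0164, 0.0087, 0.0]
[-0.0004, -0.0164, 0.0087, 0.0]
[-0.0004, -0.0164, 0.0087, 0.0]
```

Call:
step_arm(commands=[[0.005,0,-0.012,0.006,0],[0.005,0,-0.02,0.01,0],[0.005,0,-0.025,0.012,0],[0.005,0,-0.025,0.012,0],[0.005,0,-0.02,0.01,0],[0.005,0,-0.01,0.005,0],[0.005,0,0,0,0]], grip_force=60)

```text
time: 46.35
tcp_pos: [465.8, 144.9, 179.5]
tool_rot: [[-0.112, 0.993, -0.046], [0.993, 0.113, 0.019], [0.025, -0.044, -0.999]]
force: [0.2, 0.5, -0.4]
gripper_width: 0.077
```

```bash
python3 -c "
from h import *
plan((466,137,142),n=3,xang=0)"
```

```text
t 46.35 tcp [465.8 144.9 179.5] xang 96.4 tilt [-0.046  0.019 -0.999] F [ 0.2  0.5 -0.4] M [-0.01 -0.06 -0.02] w 6.6 q6 90
[-0.0029, 0.0003, 0.0124, 0.0]
[-0.0029, 0.0003, 0.0124, 0.0]
[-0.0029, 0.0003, 0.0124, 0.0]
```

Call:
step_arm(commands=[[0.005,-0.003,0,0.012,0],[0.005,-0.003,0,0.012,0],[0.005,-0.002,0,0.01,0],[0.005,0,0,0,0]])

```text
time: 46.85
tcp_pos: [467.5, 137.3, 142.9]
tool_rot: [[-0.112, 0.993, -0.044], [0.993, 0.113, 0.02], [0.025, -0.042, -0.999]]
force: [0.1, 0.7, -1.3]
gripper_width: 0.083
```

```bash
python3 cupm.py N | egrep "tcp|pivot|wrist"
```

```text
t 46.85 tcp [467.5 137.3 142.9] xang 96.4 tilt [-0.  0. -1.] F [ 0.1  0.7 -1.3] M [-0. -0.  0.] w 7.1 q6 90
pivot [467.8 137.2 147.9]
wrist 0 433 z -50 -15
```

```bash
python3 - <<'E'
import cv2
im=cv2.imread('pics/Nscene.png'); cv2.imwrite('pics/Nc2.png',cv2.resize(im[150:280,250:400],(750,600)))
E
```

```text
(no output)
```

View pics/Nc2.png

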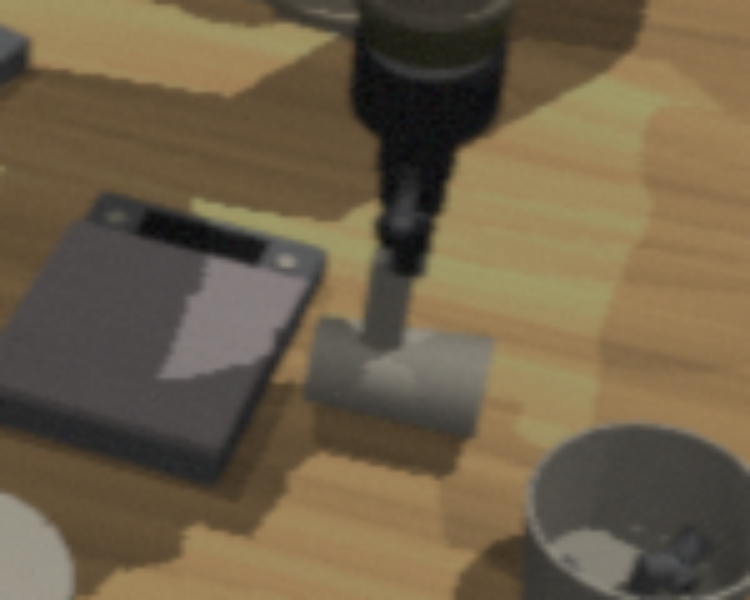

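The cup hangs level beside the scale with its base facing the pan edge. Draw it over with a 20 N grip.

Call:
step_arm(commands=[[0.005,-0.012,0,0,0],[0.005,-0.018,0,0,0],[0.005,-0.02,0,0,0],[0.005,-0.018,0,0,0],[0.005,-0.01,0,0,0]], grip_force=20)

```text
time: 47.58
tcp_pos: [480.2, 60.5, 145.6]
tool_rot: [[-0.115, 0.993, -0.035], [0.993, 0.116, 0.03], [0.034, -0.031, -0.999]]
force: [-0.3, 2.1, -0.7]
gripper_width: 0.08
```

```bash
cat > ls.py <<'E'
from h import *
import sys
state()
im,D=ctrl.read_camera('scene'); save('l'+sys.argv[1],cv2.resize(im[150:280,230:380],(600,520)))
E
python3 ls.py O
```

```text
t 47.58 tcp [480.2  60.5 145.6] xang 96.6 tilt [-0.035  0.03  -0.999] F [-0.3  2.1 -0.7] M [ 0.52  0.3  -0.04] w 6.9 q6 80
```

View pics/lO.png

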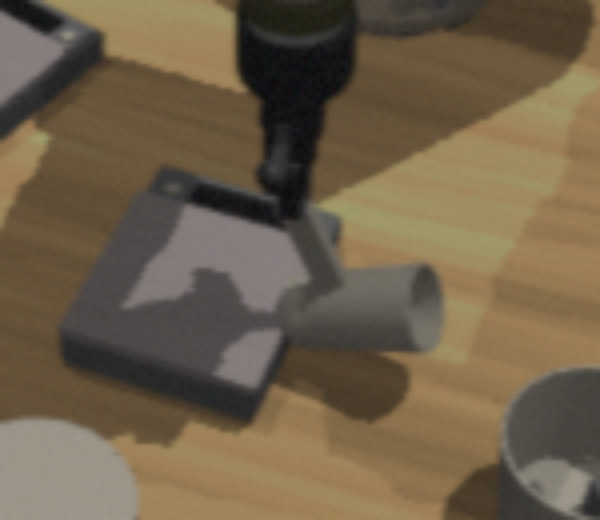

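It is righting itself over the edge (about 60°). Continue over and down.

Call:
step_arm(commands=[[0.005,-0.018,0,0.003,0],[0.005,-0.016,0,0.009,0],[0.005,-0.016,0,0.014,0],[0.005,-0.012,0,0.008,0]])

```text
time: 48.12
tcp_pos: [488.2, -3.1, 109.1]
tool_rot: [[-0.115, 0.993, -0.03], [0.993, 0.116, 0.03], [0.033, -0.027, -0.999]]
force: [-0.0, 1.2, 0.0]
gripper_width: 0.078
```

```bash
python3 ls.py P
```

```text
t 48.12 tcp [488.2  -3.1 109.1] xang 96.6 tilt [-0.03   0.03  -0.999] F [-0.   1.2  0. ] M [0.5  0.07 0.01] w 6.6 q6 73
```

View pics/lP.png

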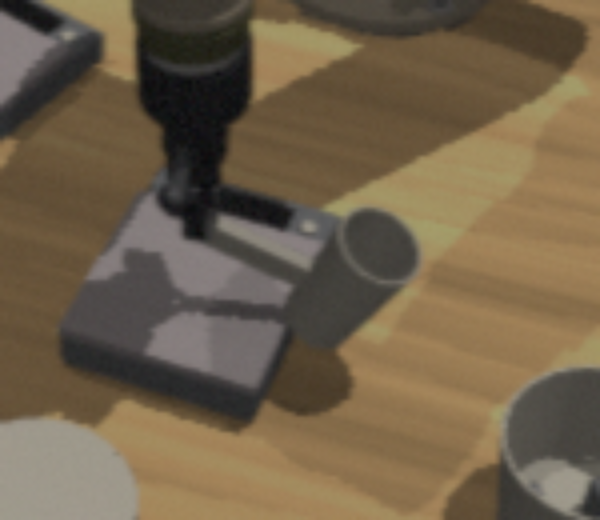

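About 20° left. Continue sliding onto the pan while lowering.

Call:
step_arm(commands=[[0.005,-0.014,0,0.005,0],[0.005,-0.016,0,0.004,0],[0.005,-0.018,0,0.002,0],[0.005,-0.015,0,0.001,0]])

```text
time: 48.68
tcp_pos: [494.0, -70.0, 92.2]
tool_rot: [[-0.116, 0.993, -0.034], [0.993, 0.117, 0.029], [0.032, -0.031, -0.999]]
force: [0.5, 1.0, 1.0]
gripper_width: 0.08
```

```bash
python3 ls.py Q
```

```text
t 48.67 tcp [494.  -70.   92.2] xang 96.6 tilt [-0.034  0.029 -0.999] F [0.5 1.  1. ] M [ 0.23 -0.04  0.02] w 6.8 q6 65
```

View pics/lQ.png

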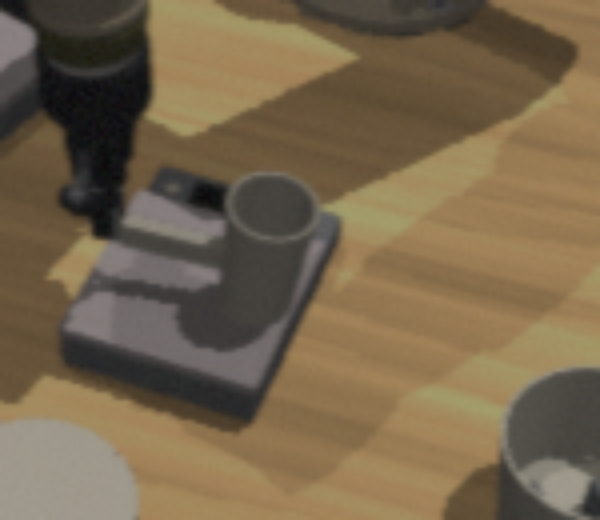

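Call:
step_arm(commands=[[0.005,-0.012,0,0,0],[0.005,-0.01,0,0.001,0],[0.005,0,0,0.002,0],[0.005,0,0,0,0]])

```text
time: 49.22
tcp_pos: [497.5, -96.1, 88.6]
tool_rot: [[-0.113, 0.993, -0.033], [0.993, 0.114, 0.026], [0.03, -0.03, -0.999]]
force: [-0.5, -0.9, -1.0]
gripper_width: 0.061
```

```bash
python3 - <<'E'
from h import *
np.set_printoptions(precision=2,suppress=True)
o,R=state()
c=cam('wrist'); im,D=ctrl.read_camera('wrist'); save('R',im); Q=pts(c,D)
m=(Q[...,2]>134)&(Q[...,2]<158)&(Q[...,1]>-60)&(Q[...,1]<60)&(abs(Q[...,0]-482)<50)
q=Q[m]; print(len(q),cv2.minEnclosingCircle(q[:,:2].astype(np.float32)))
for a in range(-50,60,10):
    s=(q[:,1]>=a)&(q[:,1]<a+10)
    if s.sum(): print(a,s.sum(),np.percentile(q[s,2],[50,95]))
E
```

```text
t 49.23 tcp [497.5 -96.1  88.6] xang 96.5 tilt [-0.03  0.03 -1.  ] F [-0.5 -0.9 -1. ] M [ 0.04 -0.06  0.04] w 5.2 q6 63
3019 ((485.1964111328125, 8.90457534790039), 24.431621551513672)
-10 1158 [143.79 145.19]
0 1770 [144.03 145.3 ]
10 91 [143.91 144.94]
```

View pics/R.png

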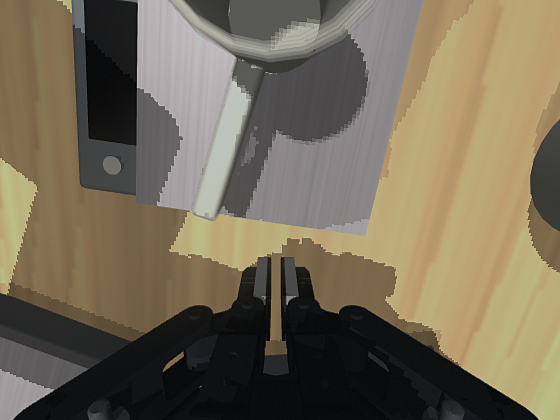

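The handle slipped free during the last slide, and the cup seems to stand upright on the pan (rim z 144, level). Back off and check everything.

Call:
step_arm(commands=[[0.005,-0.01,0,-0.01,0],[0.005,-0.02,0,-0.02,0],[0.005,-0.02,0,-0.03,0],[0.005,-0.02,0,-0.03,0],[0.005,0,0,-0.02,0],[0.005,0,0,0,0]])

```text
time: 50.02
tcp_pos: [510.2, -171.8, 203.3]
tool_rot: [[-0.116, 0.993, -0.031], [0.993, 0.117, 0.023], [0.027, -0.028, -0.999]]
force: [0.4, 0.3, -1.1]
gripper_width: 0.058
```

```bash
python3 - <<'E'
from h import *
np.set_printoptions(precision=1,suppress=True)
state()
for n in ['scene','top','wrist']:
    c=cam(n); im,D=ctrl.read_camera(n); save('S'+n,im)
    Q=pts(c,D)
    for nm,z0,z1,cx,cy,r in [('cup',138,152,484,10,55),('tub',82,95,557,299,80),('lid',90,105,733,-23,80),('can',54,66,450,435,50),('handle',88,99,480,-20,115)]:
        rr=np.hypot(Q[...,0]-cx,Q[...,1]-cy)
        q=Q[(Q[...,2]>z0)&(Q[...,2]<z1)&(rr<r)]
        if len(q)>5:
            e=cv2.minEnclosingCircle(q[:,:2].astype(np.float32)); print(n,nm,len(q),'z',np.percentile(q[:,2],[5,50,95]),np.round(e[0],1),round(e[1],1), cv2.minAreaRect(q[:,:2].astype(np.float32))[1:] if nm=='handle' else '')
im=cv2.imread('pics/Sscene.png'); cv2.imwrite('pics/Sc.png',cv2.resize(im[140:320,220:460],(800,600)))
E
```

```text
t 50.02 tcp [ 510.2 -171.8  203.3] xang 96.7 tilt [-0.  0. -1.] F [ 0.4  0.3 -1.1] M [-0. -0.  0.] w 4.9 q6 56
scene cup 136 z [138.2 143.  146.7] [480.2  32.5] 33.4 
scene tub 323 z [82.5 88.  92.1] [556.  297.8] 66.3 
scene lid 1906 z [ 93.6  97.  100. ] [734.  -24.5] 68.1 
scene can 408 z [55.9 59.7 63. ] [448.3 435.8] 36.4 
scene handle 161 z [88.8 94.3 97.6] [469.6  -2.8] 65.8 ((129.28884887695312, 57.8015251159668), 63.11691665649414)
top cup 105 z [139.4 144.7 149.1] [480.9  33.2] 31.4 
top tub 272 z [83.5 89.1 93. ] [557.5 300.2] 65.3 
top lid 2153 z [ 92.5  96.8 101.2] [734.  -23.5] 67.6 
top can 562 z [55.7 59.8 63.9] [449.4 436.5] 34.9 
top handle 162 z [90.2 94.7 97.6] [474.3  -3.3] 64.0 ((126.64746856689453, 47.451995849609375), 85.76226806640625)
wrist lid 5216 z [92.1 96.  97.3] [698.9 -42.9] 54.0 
wrist handle 1381 z [91.1 94.  95.2] [465.3 -41.2] 28.2 ((55.66627883911133, 12.371499061584473), 76.34669494628906)
```

View pics/Sc.png

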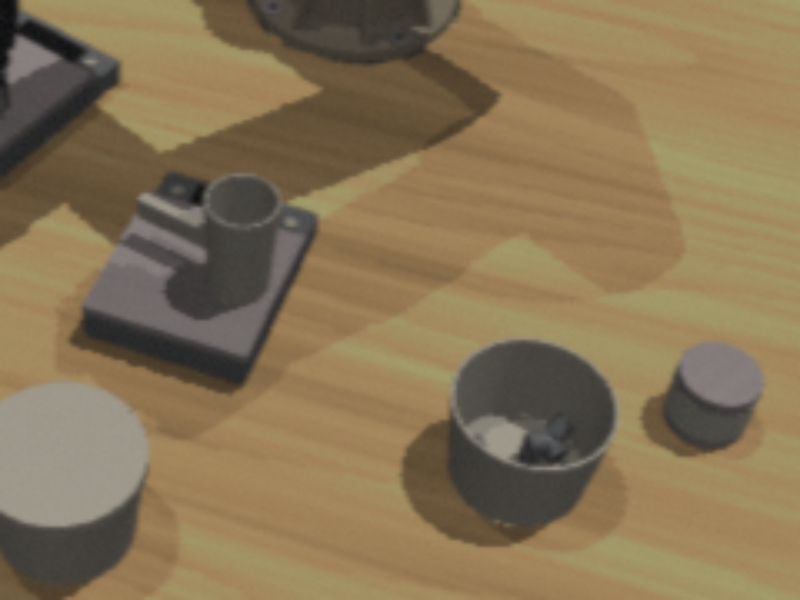

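View pics/Stop.png

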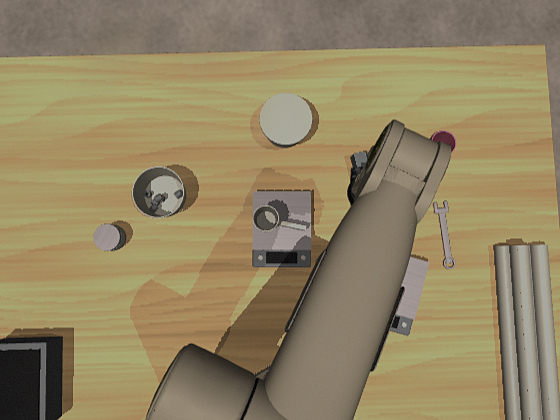

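View pics/Swrist.png

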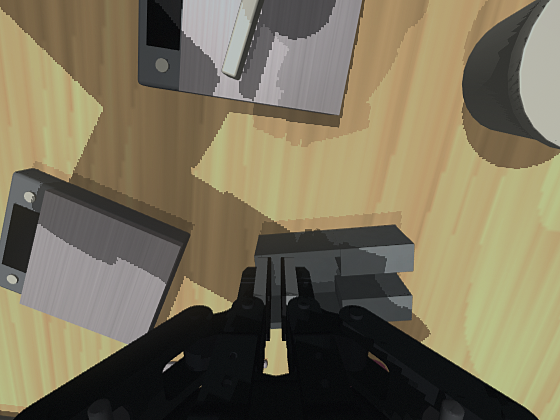

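The cup stands at (480.5,33), wholly on the pan, and the bystanders have not moved. Zoom in on the cup's interior and the tub's contents.

```bash
python3 - <<'E'
import cv2,numpy as np
im=cv2.imread('pics/Stop.png')
a=cv2.resize(im[160:222,128:194],None,fx=6,fy=6,interpolation=cv2.INTER_CUBIC); b=cv2.resize(im[190:252,240:306],None,fx=6,fy=6,interpolation=cv2.INTER_CUBIC)
cv2.imwrite('pics/T.png',np.clip(np.hstack([a,b])*1.4,0,255).astype('uint8'))
E
```

```text
(no output)
```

View pics/T.png

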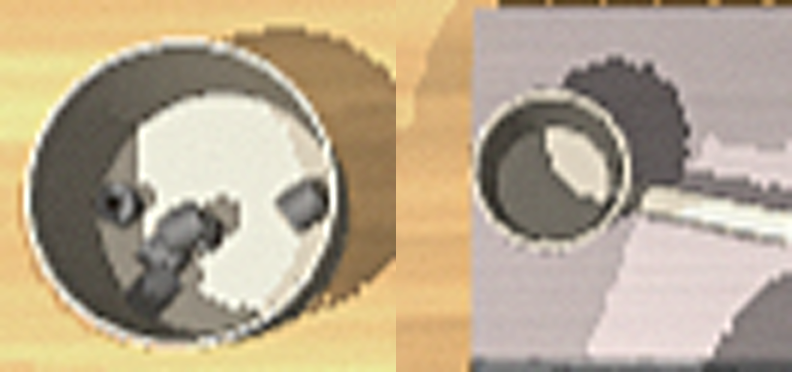

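The cup is empty. The tub holds the plugs, with one lying under the pile. Let it rest for a second, then hand in.

Call:
step_arm(commands=[[0.02,0,0,0,0],[0.02,0,0,0,0],[0.02,0,0,0,0],[0.02,0,0,0,0],[0.02,0,0,0,0],[0.02,0,0,0,0],[0.02,0,0,0,0],[0.02,0,0,0,0]])

```text
time: 51.18
tcp_pos: [507.3, -169.0, 197.9]
tool_rot: [[-0.118, 0.992, -0.04], [0.992, 0.119, 0.028], [0.032, -0.036, -0.999]]
force: [0.8, -0.3, 0.0]
gripper_width: 0.232
```

```bash
python3 - <<'E'
from h import *
c=cam('top'); im,D=ctrl.read_camera('top'); Q=pts(c,D)
q=Q[(Q[...,2]>138)&(Q[...,2]<152)&(np.hypot(Q[...,0]-481,Q[...,1]-33)<50)]
print(cv2.minEnclosingCircle(q[:,:2].astype(np.float32)),np.median(q[:,2])); state()
print(ctrl.close_job())
E
```

```text
((481.0589599609375, 33.54360580444336), 31.640289306640625) 144.70496643425287
t 51.23 tcp [ 507.2 -169.   197.9] xang 96.8 tilt [-0.04   0.028 -0.999] F [-0.6  0.3 -0.7] M [-0.04 -0.04 -0.  ] w 19.8 q6 56
the job is handed in; nothing more can be done
None
```

I stood the full cup on the left-hand scale's pan and let go. Then I took it by the handle, poured the plugs into the open tub, and stood the empty cup back on the pan, released. The job was handed in at 51.2 s.

- **How the pour worked:** the tool cannot tilt, so I let the cup turn in a loosened grip on its handle over the tub and shook the plugs out. I then righted it by drawing its base over the pan's edge.
- **Cup at hand-in:** upright and level at about (481, 33), rim at z ≈ 144.7, wholly on the pan. It looks empty from above, and the arm is clear of it.
- **Tub and other objects:** the open tub, lidded tub and can measure within about 2 mm of where they started. The wrench and pink cup were only judged by eye in the top picture and look unmoved.

What did not go cleanly:
- **Dropped cup:** on the first pour attempt the handle slid out of the loose grip and the full cup dropped to the bench beside the tub. It landed upright with its plugs, and I retook it by the handle.
- **Early release:** at the end the handle slipped out during the last slide, before I meant to release it. The cup therefore stands about 40 mm off the pan's centre.
- **Plug count:** five plugs are plainly visible in the tub. The sixth shows only partly, under the pile. None were seen in the cup or on the bench.

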